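Gather the tea lights in the tray's lip corner, over the gift box

TASK

Lift the steel tray of tea lights level off the table by its wooden handle, then bring its pouring lip over the open gift box and tip the tray towards the lip until all three tea lights have slid together into the lip corner. Finish still holding it there, tilted and steady, the lip no more than a hand's breadth above the box and touching nothing, with every tea light still in the tray. Do not push about the box or the candle, bottle and measuring cup that stand between it and the tray.

Things in the scene. Friction and masses are not known exactly. Their poses are not given: they have to be found in the camera images.
- tray: Open steel tray, outside 230 (x) x 180 (y) x 40 mm, walls and floor 4 mm, about 0.4 kg. Origin: centre of the underside, z up. Its +x, +y corner is the lip corner: walls only 26 mm high there, 45 mm to each side, and a 50 mm wide lip juts out diagonally at 45 degrees. Slippery floor: tea lights start sliding at 9 to 14 degrees of tilt, gather surely at 25 to 30.
- tray_handle (a point): Middle of the wooden handle, over the tray's centre (tray frame 0, 0, 95 mm; axes as the tray's). A straight bar along the tray's x, 110 mm long, 12 mm thick (tray y), 20 mm tall, with 45 mm of free air between it and the top of the tray walls; thin steel rods carry it from the short walls.
- tray_corner (a point): Inside bottom of the lip corner, on the tray's floor (tray frame +111, +86, +4 mm). Axes as the tray's.
- tray_lip (a point): Outer tip of the pouring lip, middle of its edge (tray frame +127.5, +102.5, +32 mm). Axes as the tray's.
- tealight1: Tea light: aluminium cup with wax, 38 mm in diameter, 16 mm high, about 20 g, loose, standing on the tray's floor. Origin: centre of its underside.
- tealight2: A second, equal tea light in the tray.
- tealight3: A third, equal tea light in the tray.
- gift_box: Open empty cardboard box, outside 200 (its x) x 160 (its y) x 55 mm high, walls 4 mm, loose, 0.35 kg. Origin: centre of the underside, z up. It stands on the other side of the table from the tray (which is left and which is right varies).
- candle_mid: Black jar candle, 82 mm in diameter, 95 mm high (99 mm with its wooden wick), between tray and box, the farthest of three from the robot. Bystander. Origin: centre of the underside.
- jigger: Steel double-cone measuring cup, 44 mm in diameter, 75 mm high, between tray and box, the nearest of three to the robot. Bystander. Origin: centre of the underside.
- amber_bottle: Amber bottle with black cap, 64 mm in diameter, 120 mm high, between tray and box, in the middle of the row of three. Bystander. Origin: centre of the underside.

How it is judged:
By the outcome, as a careful person would: the job done as asked, in the order asked, and still so for the second after the job is handed in, while the arm keeps its last pose, push and grip.
It also fails if it takes over 51 s, if anything falls off the work surface, if the arm or the gripper's body presses on something with over 40 N, if the wrist force passes 120 N, or if a joint passes its speed limit or range.

ROBOT

A 7-joint arm with a two-finger parallel gripper is mounted at the origin on the work surface. World frame = base frame: x ahead of the robot, y to its left, z up, the work surface at z = 0. Lengths are in m, angles in rad, forces in N, time in s.
With the tool pointing down it reaches from about 0.425 to 0.925 m from the base axis. Payload 6.8 kg.
Tool frame: the origin (TCP) lies at the very end of the fingers, on their centre line; the grasp point (between the pads) lies 19 mm behind it; z points along the fingers, y is the line along which they close (so a half turn about z gives the same grasp; the last joint's range is limited). The gripper opens to 85 mm and grips with 20 to 120 N. Pads are 22 mm wide; open, the fingers measure 114 mm over their backs; the gripper's body (76 mm by 85 mm) begins 54 mm behind the grasp point. The pads swing forward as they close: fully open they stand 13 mm farther back than shut.
Start: joints at [-1.357, 0.477, 0.022, 1.555, -0.011, 1.109, -0.083], TCP at [0.213, 0.64, 0.231] pointing down, gripper open.
Joint ranges: [-2.96, 2.96], [-0.34, 2.1], [-1.41, 1.46], [0.24, 2.44], [-1.37, 4.51], [0.17, 1.92], [-2.96, 2.96]. Speed limits (rad/s): [2.39, 2.39, 3.14, 3.14, 3.14, 3.14, 3.14].

INTERFACE

Orientations are given as a unit quaternion [w, x, y, z].
In Python, from station import bot gives the robot as it stands.
- The arm moves only by the shell command python3 nudge.py FILE [FORCE], which reads ROWS from the file FILE. ROWS is one flat JSON list of numbers that holds 1 to 20 rows one after another, with no inner brackets; each row has 5 numbers: dx, dy, dz in m, then a turn about the tool's z in rad, then the opening from 0.0 (shut) to 1.0 (fully open); each row shifts and turns the commanded pose from where the row before left it, along the tool's axes as they then stand; what a row does not reach is not made up. A row lasts 1/10 s, in which the tool goes at most 0.05 m and 0.15 rad, less where a joint would pass 70% of its speed; a pose out of reach is approached as far as the arm can. The fingers move at their own pace and stop on an object; FORCE is the grip in N (left out, the last holds). Time passes only in rows, so rows that do not move let the fingers close. It prints the time, the measured TCP pose, the force, the opening and the grip force at its end. Input that does not fit is refused with a message, and nothing moves.
- bot.get_obs(): the state, without advancing time (a new reading comes with each control period).
- bot.read_camera(name): name is "scene" or "side" or "wrist"; returns the picture (420x560x3 uint8, blue, green, red); there is no depth.
- bot.camera_info(name): a dict with "vertical_fov" (degrees; the focal length in pixels is half the picture's height over the tangent of half this angle, whatever the lens; pixels are square), "cx", "cy" (the principal point, pixels), "view" (4x4, takes a point from world to camera coordinates); the wrist camera has in their place "hand_eye" (4x4, takes a point from camera to tool coordinates, whose origin is the TCP and whose axes are the flange's). Camera axes: x right, y up, looking along -z (the intrinsics and any distortion apply to the point x, -y, -z); pixel columns grow to the right and rows downward; lengths in m; the calibration is good to about 2 mm. A picture is of the moment at which its call begins: read the wrist's pose just before it. camera_info takes no time and is no camera call.
- bot.hand_in(): hands the job in; it is judged then, once.
The state is a dict: "t": time; "q": joint angles; "joint_vel": joint speeds; "joint_torque": joint torques, N m; "eef_pos": TCP position; "tool_rot": TCP orientation; "contact_force": force on the tool from outside, world axes, zero at the start; "torque": the same for the moment, N m; "gripper_width": opening from 0.0 (shut) to 1.0 (fully open); "grasp_force": force on a finger pad.
Only numpy, scipy, OpenCV 4.12 (cv2) and the standard library are available. Lean on these libraries where they do the work, as an engineer would, in place of code of your own. Each camera call takes 0.05 s, during which the arm holds its last target. There are 200 camera calls.

## Working session

There is one attempt and no reset: what is moved stays moved. The work goes in short steps, Python scripts to look and compute and a shell command to move; the robot and the scene stay as the last step left them, time stands still between calls to the robot, and variables do not carry over. Pictures are saved under pics/ and viewed, at most 10 in all, crops included, and the job is handed in when it is done.

```bash
ls; mkdir -p pics; python3 - <<'E'
from station import bot
import cv2,json
o=bot.get_obs()
print({k:(v if not hasattr(v,'tolist') else [round(x,4) for x in v.tolist()] if getattr(v,'ndim',0) else v) for k,v in o.items()})
for n in ("scene","side","wrist"):
    print(n,{k:(v.tolist() if hasattr(v,'tolist') else v) for k,v in bot.camera_info(n).items()})
for n in ("scene","side"):
    cv2.imwrite(f"pics/{n}0.png",bot.read_camera(n))
E
```

```text
nudge.py
pics
station.py
{'t': 0.0, 'q': [-1.3571, 0.4778, 0.0223, 1.5565, -0.0115, 1.1093, -0.0831], 'joint_vel': [0.0006, 0.001, 0.0014, -0.0001, 0.0002, -0.0007, -0.0012], 'joint_torque': [-0.0002, -59.6452, 1.6073, -28.1199, 0.0123, 0.0094, -0.0], 'eef_pos': [0.2133, 0.6398, 0.2303], 'tool_rot': [-0.0001, 0.1602, 0.9871, -0.0009], 'contact_force': [0.8415, 0.6714, 0.103], 'torque': [0.0468, -0.0143, 0.0421], 'grasp_force': 0.0, 'gripper_width': 1.0025058407786889}
scene {'vertical_fov': 45.08174884871686, 'cx': 280.34656276203174, 'cy': 203.83878712427648, 'view': [[-0.4710819956677214, 0.881970640803173, 0.014475569728233068, 0.20929333391309882], [-0.6481206938095402, -0.35721560382970624, 0.672559721241481, 0.318922202047858], [0.5983488277030024, 0.3074488593926127, 0.7399012631727453, -1.9793069658327633], [0.0, 0.0, 0.0, 1.0]]}
side {'vertical_fov': 43.85272135625876, 'cx': 277.340384028681, 'cy': 203.86219676299172, 'view': [[-0.9919598899934349, -0.1254849390096574, -0.01640447274237211, 0.541647183500781], [0.08012116275016389, -0.723055283476594, 0.6861280174399994, -0.071668534999472], [-0.09796007311029539, 0.679297127270773, 0.7272958386777012, -1.3309711232577612], [0.0, 0.0, 0.0, 1.0]]}
wrist {'vertical_fov': 58.048926670117, 'cx': 274.6346125815798, 'cy': 212.48397643724766, 'hand_eye': [[-0.000480197666336043, 0.9488588763915702, 0.31570017754687146, 0.0811825499127132], [0.9999993167965319, 0.0007920962067336276, -0.0008596453146171266, -0.0014323137118283924], [-0.001065747000422787, 0.3156995490597415, -0.9488586084906456, -0.14211836112876985], [0.0, 0.0, 0.0, 1.0]]}
```

View pics/scene0.png

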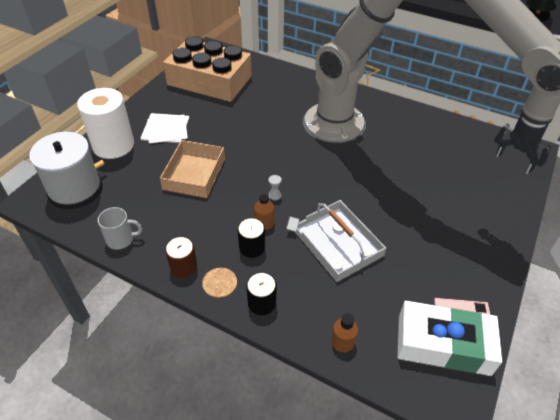

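View pics/side0.png

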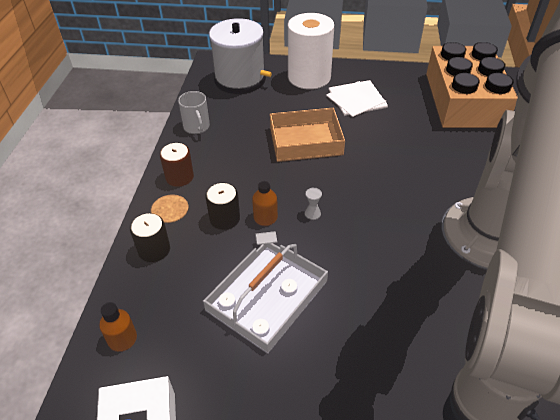

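The scene view shows the tray at about (340,240) with its lip at (293,226), the box at (193,168), and the row of jigger (275,187), bottle (264,212) and candle (252,237) between them. The side view agrees: tray (267,295), lip (266,238), box (307,135).

The rows give no direct tilt, so I'll test in free space what happens to the tool axis at the edge of reach.

```bash
echo '[0, 0.05, 0, 0, 1, 0, 0.05, 0, 0, 1, 0, 0.05, 0, 0, 1, 0, 0.05, 0, 0, 1, 0, 0.05, 0, 0, 1, 0, 0.05, 0, 0, 1, 0, 0.05, 0, 0, 1, 0, 0.05, 0, 0, 1]' > path.dat && python3 nudge.py path.dat; python3 -c "
from station import bot
o=bot.get_obs();print(o['q'],o['tool_rot'],o['eef_pos'])"
```

```text
t: 0.9
eef_pos: [0.3308, 0.9112, 0.2228]
tool_rot: [-0.01, 0.19, 0.982, 0.002]
contact_force: [2.8, -1.7, -0.2]
gripper_width: 1.004
grasp_force: 0.0
[-1.35554462  1.18056236  0.51045774  0.33998439 -0.49186084  1.65953055
 -0.00442155] [-0.01018013  0.18989246  0.98174917  0.00240508] [0.33080142 0.91121411 0.22276015]
```

```bash
echo '[0, 0.05, 0, 0, 1, 0, 0.05, 0, 0, 1, 0, 0.05, 0, 0, 1, 0, 0.05, 0, 0, 1, 0, 0.05, 0, 0, 1, 0, 0.05, 0, 0, 1]' > path.dat && python3 nudge.py path.dat; python3 -c "
from station import bot
o=bot.get_obs();print(o['q'],o['tool_rot'],o['eef_pos'])"; ls -la / . | head -40
```

```text
t: 1.5
eef_pos: [0.377, 0.9637, 0.1995]
tool_rot: [0.002, 0.205, 0.975, 0.079]
contact_force: [-1.5, 0.3, -0.2]
gripper_width: 1.0
grasp_force: 0.0
[-1.34180899  1.3328813   1.29548001  0.24200203 -1.28461837  1.58260579
  0.04688635] [0.00182031 0.20529465 0.97548403 0.07925719] [0.3770083  0.96365195 0.19945542]
/:
total 100
drwxr-xr-x 23 root  root   4096 Nov 27 04:39 .
drwxr-xr-x 23 root  root   4096 Nov 27 04:39 ..
drwxr-xr-x  2 root  root   4096 Nov 27 04:39 bin
-rw-r--r--  1 root  root    512 Nov 27 04:39 container_info.json
drwxr-xr-x  6 root  root   2220 Nov 27 04:39 dev
drwxr-xr-x  3 root  root   4096 Nov 27 04:39 etc
drwxr-xr-x  4 root  root   4096 Jan  1  1980 home
drwxr-xr-x  2 root  root   4096 Jan  1  1980 lib
drwxr-xr-x  2 root  root   4096 Jan  1  1980 lib64
drwxr-xr-x  2 root  root   4096 Jan  1  1980 libexec
drwx------  2 root  root  12288 Jan  1  1970 lost+found
drwxr-xr-x  3 root  root   4096 Nov 27 04:39 mnt
drwxr-xr-x  3 root  root   4096 Jan  1  1970 nix
drwxr-xr-x  2 root  root   4096 Nov 27 04:39 old_root
drwxr-xr-x  7 root  root   4096 Nov 27 04:39 opt
dr-xr-xr-x 92 root  root      0 Nov 27 04:39 proc
drwx------  2 root  root   4096 Nov 27 04:39 root
drwxr-xr-x  3 root  root   4096 Nov 27 04:39 run
drwxr-xr-x  4 root  root   4096 Jan  1  1980 share
dr-xr-xr-x 12 root  root      0 Nov 27 04:39 sys
drwxrwxrwt  5 root  root   4096 Nov 27 04:39 tmp
drwxr-xr-x  4 root  root   4096 Nov 27 04:39 usr
drwxr-xr-x  3 root  root   4096 Jan  1  1980 var
drwxr-xr-x  3 agent agent  4096 Nov 27 04:39 workdir
.:
total 20
drwxr-xr-x  3 agent agent 4096 Nov 27 04:39 .
drwxr-xr-x 23 root  root  4096 Nov 27 04:39 ..
-rw-r--r--  1 agent agent   61 Jan  1  1970 nudge.py
drwxr-xr-x  2 agent agent 4096 Nov 27 04:39 pics
-rw-r--r--  1 agent agent   42 Jan  1  1970 station.py
```
Now tilt is 9° and growing (2*0.079=0.158 rad = 9.1°). r=1.034. q3 hits near 1.46. Does it retain the tilt on return? Test: move back dy -0.05 x 6 and read the orientation.

Pushing past the reach limit tilts the tool: 9° so far. Next I'll see whether the tilt stays when I come back.

```bash
echo '[0, -0.05, 0, 0, 1, 0, -0.05, 0, 0, 1, 0, -0.05, 0, 0, 1, 0, -0.05, 0, 0, 1, 0, -0.05, 0, 0, 1, 0, -0.05, 0, 0, 1]' > path.dat && python3 nudge.py path.dat; python3 -c "
from station import bot
o=bot.get_obs();print(o['q'],o['tool_rot'],o['eef_pos'])"
```

```text
t: 2.1
eef_pos: [0.2797, 0.7508, 0.1645]
tool_rot: [0.001, 0.205, 0.975, 0.082]
contact_force: [0.4, 1.1, 1.9]
gripper_width: 1.001
grasp_force: 0.0
[-1.9310178   1.11970302  1.36767781  1.46621291 -1.2179703   1.32334604
  0.63542062] [0.00108809 0.20493697 0.9753614  0.08166875] [0.27968918 0.75082179 0.16447255]
```

Tilt is kept, so there's a method:
1. Pre-tilt the tool about 20° at the reach limit.
2. Grasp with the body leaning towards tray −x, which keeps the tray level.
3. Turn −90° about tool z over the box. That tips the tray exactly towards the lip.

Now I'll locate things accurately.

```bash
python3 - <<'E'
import cv2
for n,(x,y,w,h) in {"scene":(145,130,250,160),"side":(180,95,200,265)}.items():
    im=cv2.imread(f"pics/{n}0.png")[y:y+h,x:x+w]
    s=3.2 if n=="scene" else 2.25
    cv2.imwrite(f"pics/{n}c.png",cv2.resize(im,None,fx=s,fy=s,interpolation=cv2.INTER_CUBIC))
E
```

```text
(no output)
```

View pics/scenec.png

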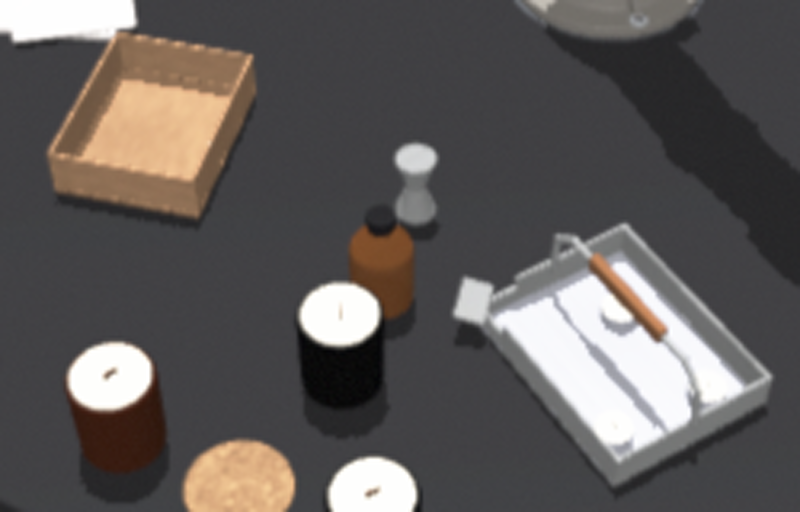

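View pics/sidec.png

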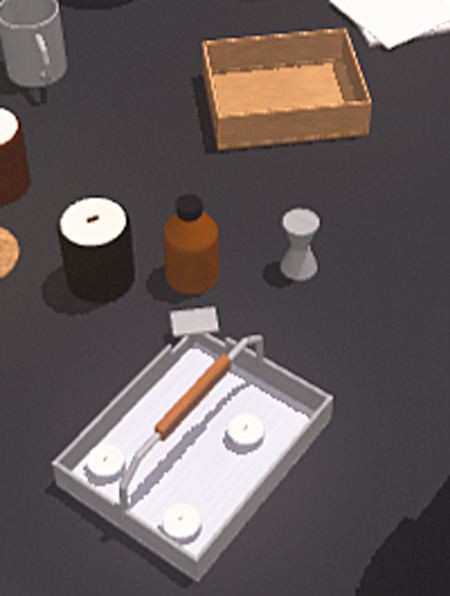

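The crops give clear matches:
- **Tray rim corners:** scene crop (626,226), (770,377), (615,468); side crop (331,398), (199,560), (55,463).
- **Lip edge middle:** (459,297) scene, (193,310) side.
- **Handle ends:** (594,258)/(661,334) scene, (225,360)/(160,435) side.
- **Also visible in both:** the box rim corners and the three tops.

```bash
cat > h.py <<'E'
import numpy as np, cv2
from station import bot
def P(n):
    c=bot.camera_info(n); f=210/np.tan(np.radians(c["vertical_fov"])/2)
    K=np.array([[f,0,c["cx"]],[0,f,c["cy"]],[0,0,1]])
    return K@np.diag([1,-1,-1])@np.array(c["view"])[:3]
PS,PD=P("scene"),P("side")
def tri(a,b):
    X=cv2.triangulatePoints(PS,PD,np.float64(a),np.float64(b)).ravel(); return X[:3]/X[3]
def proj(M,X):
    u=M@np.append(X,1); return u[:2]/u[2]
E
python3 - <<'E'
from h import *
S=lambda u,v:(145+u/3.2,130+v/3.2); D=lambda u,v:(180+u/2.25,95+v/2.25)
pts={'+x-y':((626,226),(331,398)),'-x-y':((770,377),(199,560)),'-x+y':((615,468),(55,463)),'lip':((459,297),(193,310)),
'h+':((594,258),(225,360)),'h-':((661,334),(160,435)),
'b1':((120,35),(347,30)),'b2':((51,155),(203,42)),'b3':((254,57),(370,100)),'b4':((197,183),(217,116)),
'candle':((341,315),(95,221)),'bottle':((381,215),(189,204)),'jig':((416,157),(300,220))}
W={}
for k,(a,b) in pts.items():
    X=tri(S(*a),D(*b)); W[k]=X
    e=max(np.linalg.norm(proj(PS,X)-S(*a)),np.linalg.norm(proj(PD,X)-D(*b)))
    print(k,X.round(3),round(e,2))
c=(W['+x-y']+W['-x+y'])/2; print('tray c',c.round(3))
d=W['+x-y']-W['-x-y']; print(np.linalg.norm(d),np.degrees(np.arctan2(d[1],d[0])))
d=W['-x+y']-W['-x-y']; print(np.linalg.norm(d),np.degrees(np.arctan2(d[1],d[0]))-90)
d=W['h+']-W['h-']; print('handle',((W['h+']+W['h-'])/2).round(3),np.linalg.norm(d),np.degrees(np.arctan2(d[1],d[0])))
d=W['lip']-c; print('lip dir-x',np.degrees(np.arctan2(d[1],d[0]))-np.degrees(np.arctan2(102.5,127.5)))
print('box',sum(W['b%d'%i] for i in range(1,5))/4)
E
```

```text
+x-y [0.404 0.2   0.038] 0.26
-x-y [0.514 0.396 0.036] 0.3
-x+y [0.673 0.306 0.029] 1.13
lip [0.563 0.092 0.029] 0.22
h+ [0.512 0.208 0.098] 0.31
h- [0.563 0.299 0.092] 0.57
b1 [ 0.42  -0.413  0.05 ] 0.46
b2 [ 0.614 -0.362  0.053] 0.44
b3 [ 0.384 -0.258  0.055] 0.66
b4 [ 0.575 -0.206  0.055] 0.84
candle [0.681 0.028 0.091] 0.6
bottle [0.576 0.012 0.117] 0.21
jig [ 0.454 -0.016  0.076] 0.03
tray c [0.538 0.253 0.034]
0.22445365768600226 -119.36976477749523
0.18213764243303895 -119.59029295774128
handle [0.537 0.254 0.095] 0.10448421987808587 -119.18703551135688
lip dir-x -120.04328665448463
box [ 0.49809734 -0.30982741  0.05319247]
```

Tray centre is (0.538, 0.254) with yaw −119.4°, and the handle height measures 0.095. The box is at (0.498, −0.310).

I need the tool tip tilted about 20° towards azimuth −119°. I'll try pushing at the inner reach limit on the free left side.

```bash
cat >> h.py <<'E'
from scipy.spatial.transform import Rotation as Ro
def state(show=True):
    o=bot.get_obs(); w,x,y,z=o["tool_rot"]; R=Ro.from_quat([x,y,z,w]).as_matrix(); p=np.array(o["eef_pos"])
    if show:
        zt=R[:,2]; print("p",p.round(3),"tilt",np.degrees(np.arccos(-zt[2])).round(1),"toward az",np.degrees(np.arctan2(zt[1],zt[0])).round(1),
        "tool y",R[:,1].round(3),"q",np.round(o["q"],2),"t",round(o["t"],2),"F",np.round(o["contact_force"],1),"g",round(o["gripper_width"],3),round(o["grasp_force"],1))
    return p,R
E
python3 - <<'E'
from h import *
p,R=state()
print("to start", R.T@(np.array([.36,.64,.36])-p)); print("per 5cm inward",R.T@(np.array([-.491,-.871,0])*.05))
E
```

```text
p [0.28  0.751 0.164] tilt 9.4 toward az 77.4 tool y [0.4   0.903 0.16 ] q [-1.93  1.12  1.37  1.47 -1.22  1.32  0.64] t 2.1 F [0.4 1.1 1.9] g 1.001 0.0
to start [-0.11175811 -0.03670534 -0.20766589]
per 5cm inward [ 0.00506983 -0.04912105 -0.00779256]
```

```bash
echo '[-0.02, -0.008, -0.044, 0, 1, -0.02, -0.008, -0.044, 0, 1, -0.02, -0.008, -0.044, 0, 1, -0.02, -0.008, -0.044, 0, 1, -0.02, -0.008, -0.032, 0, 1, 0.005, -0.048, -0.008, 0, 1, 0.005, -0.048, -0.008, 0, 1, 0.005, -0.048, -0.008, 0, 1, 0.005, -0.048, -0.008, 0, 1, 0.005, -0.048, -0.008, 0, 1, 0.005, -0.048, -0.008, 0, 1]' > path.dat && python3 nudge.py path.dat >/dev/null; python3 -c "
from h import *
p,R=state();print(R.T@(np.array([-.491,-.871,0])*.05))"
```

```text
p [0.229 0.442 0.362] tilt 5.7 toward az 93.7 tool y [0.415 0.906 0.087] q [-2.45 -0.09  1.23  1.9   0.05  1.19 -0.09] t 3.2 F [-0.9  0.7 -1.7] g 1.002 0.0
[ 0.00438543 -0.04962696 -0.0041519 ]
```

```bash
echo '[0.004, -0.049, -0.004, 0, 1, 0.004, -0.049, -0.004, 0, 1, 0.004, -0.049, -0.004, 0, 1, 0.004, -0.049, -0.004, 0, 1]' > path.dat && python3 nudge.py path.dat >/dev/null; python3 -c "
from h import *
p,R=state();print(R.T@(np.array([-.491,-.871,0])*.05))"
```

```text
p [0.166 0.329 0.364] tilt 5.7 toward az 102.6 tool y [0.411 0.908 0.08 ] q [-1.93 -0.33  0.53  2.09  0.14  1.25 -0.3 ] t 3.6 F [ 1.2 -0.2  1.7] g 0.999 0.0
[ 0.0046252  -0.0496416  -0.00369103]
```

```bash
echo '[0.004, -0.049, -0.004, 0, 1, 0.004, -0.049, -0.004, 0, 1, 0.004, -0.049, -0.004, 0, 1, 0.004, -0.049, -0.004, 0, 1]' > path.dat && python3 nudge.py path.dat >/dev/null; python3 -c "
from h import *
p,R=state();print(R.T@(np.array([-.491,-.871,0])*.05))"
```

```text
p [0.152 0.283 0.375] tilt 6.7 toward az 100.0 tool y [0.411 0.906 0.097] q [-1.25 -0.34  0.03  2.12 -0.05  1.26 -0.06] t 4.0 F [ 0.5 -1.  -0.1] g 1.001 0.0
[ 0.00468446 -0.04956647 -0.00453055]
```

```bash
python3 - <<'E'
from h import *
for r in (.7,.95,1.05,1.2):
  for az in (-90,-105,-119):
    a=np.radians(az)
    print(r,az,[proj(PS,[r*np.cos(a),r*np.sin(a),z]).round(0).tolist() for z in (0,.45,.7)],proj(PD,[r*np.cos(a),r*np.sin(a),.45]).round())
S=lambda u,v:(u,v)
print('pot lid',tri((58,147),(236,27)),'roll',tri((101,102),(312,23)),'rack jar',tri((194,43),(453,49)), tri((233,53),(498,85)))
E
```

```text
0.7 -90 [[186.0, 73.0], [171.0, -33.0], [160.0, -110.0]] [497. -58.]
0.7 -105 [[214.0, 54.0], [204.0, -49.0], [197.0, -123.0]] [566. -53.]
0.7 -119 [[244.0, 42.0], [240.0, -59.0], [236.0, -132.0]] [634. -42.]
0.95 -90 [[140.0, 57.0], [118.0, -47.0], [102.0, -122.0]] [484. -88.]
0.95 -105 [[179.0, 35.0], [164.0, -66.0], [153.0, -138.0]] [568. -83.]
0.95 -119 [[219.0, 20.0], [211.0, -79.0], [205.0, -148.0]] [653. -71.]
1.05 -90 [[123.0, 51.0], [98.0, -52.0], [80.0, -126.0]] [480. -99.]
1.05 -105 [[165.0, 27.0], [149.0, -73.0], [137.0, -143.0]] [569. -93.]
1.05 -119 [[209.0, 11.0], [200.0, -86.0], [194.0, -154.0]] [659. -81.]
1.2 -90 [[97.0, 43.0], [69.0, -60.0], [48.0, -133.0]] [ 474. -113.]
1.2 -105 [[147.0, 16.0], [128.0, -82.0], [115.0, -151.0]] [ 570. -107.]
1.2 -119 [[196.0, -1.0], [185.0, -96.0], [178.0, -162.0]] [668. -95.]
pot lid [ 0.75725677 -0.62167289  0.19190733] roll [ 0.51506331 -0.6621201   0.19477643] rack jar [ 0.07049394 -0.58047014  0.19374635] [-0.06600874 -0.49467755  0.11803859]
```

```bash
python3 - <<'E'
from h import *
cv2.imwrite("pics/w1.png",np.hstack([cv2.resize(bot.read_camera(n),(400,300)) for n in ("scene","side")]))
E
```

```text
(no output)
```

View pics/w1.png

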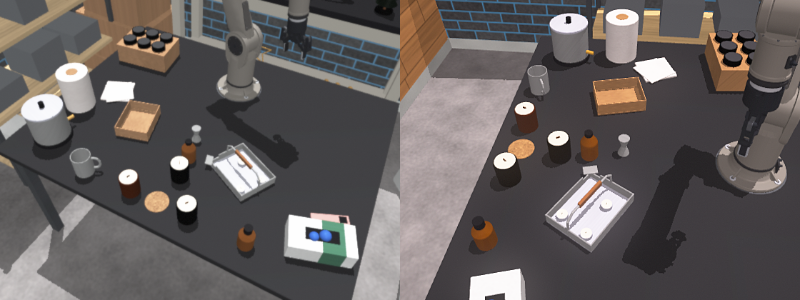

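The inner push isn't fully saturated yet (q4 is 2.12 of 2.44). A few more rows will show whether it tilts inward.

```bash
echo '[0.004, -0.049, -0.004, 0, 1, 0.004, -0.049, -0.004, 0, 1, 0.004, -0.049, -0.004, 0, 1, 0.004, -0.049, -0.004, 0, 1, 0.004, -0.049, -0.004, 0, 1, 0.004, -0.049, -0.004, 0, 1]' > path.dat && python3 nudge.py path.dat >/dev/null; python3 -c "
from h import *
p,R=state();print(R.T@(np.array([-.491,-.871,0])*.05),R.T@[0,0,-.05])"
```

```text
p [0.136 0.246 0.35 ] tilt 4.9 toward az 138.2 tool y [0.426 0.904 0.024] q [-0.89 -0.34 -0.21  2.17 -0.16  1.29  0.08] t 4.7 F [ 1.7 -2.1  0.3] g 0.996 0.0
[ 0.00372412 -0.04984587 -0.00090824] [-0.00407196 -0.00121198  0.04981918]
```

Pushing inward does tilt the tip inward, but it slides up the reach limit. Lower down, the wrist sits level with the shoulder, so an inward push should be blocked squarely. I'll try there.

```bash
echo '[-0.0055, 0.037, 0.031, 0, 1, -0.0055, 0.037, 0.031, 0, 1, -0.0055, 0.037, 0.031, 0, 1, -0.0055, 0.037, 0.031, 0, 1, -0.0055, 0.037, 0.031, 0, 1, -0.0055, 0.037, 0.031, 0, 1, 0.004, -0.05, -0.001, 0, 1, 0.004, -0.05, -0.001, 0, 1, 0.004, -0.05, -0.001, 0, 1, 0.004, -0.05, -0.001, 0, 1]' > path.dat && python3 nudge.py path.dat >/dev/null; python3 -c "
from h import *
p,R=state();print(R.T@(np.array([-.491,-.871,0])*.05),R.T@[0,0,-.05])"
```

```text
p [0.141 0.273 0.168] tilt 5.2 toward az 141.7 tool y [0.405 0.914 0.022] q [-0.94 -0.05 -0.26  2.41 -0.14  0.76  0.07] t 5.7 F [-0.2  0.   0.7] g 1.004 0.0
[ 0.00487455 -0.04975001 -0.00069304] [-0.00435453 -0.00112036  0.04979742]
```

```bash
echo '[0.005, -0.05, 0, 0, 1, 0.005, -0.05, 0, 0, 1, 0.005, -0.05, 0, 0, 1, 0.005, -0.05, 0, 0, 1, 0.005, -0.05, 0, 0, 1]' > path.dat && python3 nudge.py path.dat >/dev/null; python3 -c "
from h import *
p,R=state();print(R.T@(np.array([-.491,-.871,0])*.05),R.T@[0,0,-.05])"
```

```text
p [0.124 0.219 0.209] tilt 7.8 toward az 130.6 tool y [0.399 0.915 0.059] q [-0.09 -0.3  -0.81  2.43 -0.44  0.95  0.54] t 6.2 F [ 0.3 -0.5  1.2] g 1.0 0.0
[ 0.00539189 -0.04964782 -0.00230787] [-0.00607282 -0.00296244  0.04954134]
```

The inner limit doesn't give a clean tilt, but the outer one does. Revised plan:
1. Tilt the tool about 20° at the outer limit straight ahead (azimuth α).
2. Turn the tray on the table with loose fingers until its +x points along α.
3. Clamp, lift and carry level, then tip by the tool-z turn.

```bash
python3 - <<'E'
from h import *
p,R=state()
d=np.array([.62,.12,.42])-p
print("row/13",R.T@d/13,"out az10 .05",R.T@np.array([np.cos(.17),np.sin(.17),0])*.05)
E
```

```text
p [0.124 0.219 0.209] tilt 7.8 toward az 130.6 tool y [0.399 0.915 0.059] q [-0.09 -0.3  -0.81  2.43 -0.44  0.95  0.54] t 6.2 F [ 0.3 -0.5  1.2] g 1.0 0.0
row/13 [-0.03581026  0.00922571 -0.02025653] out az10 .05 [-0.041664    0.02742425 -0.00346731]
```

```bash
echo '[-0.036, 0.009, -0.02, 0, 1, -0.036, 0.009, -0.02, 0, 1, -0.036, 0.009, -0.02, 0, 1, -0.036, 0.009, -0.02, 0, 1, -0.036, 0.009, -0.02, 0, 1, -0.036, 0.009, -0.02, 0, 1, -0.036, 0.009, -0.02, 0, 1, -0.036, 0.009, -0.02, 0, 1, -0.036, 0.009, -0.02, 0, 1, -0.036, 0.009, -0.02, 0, 1, -0.036, 0.009, -0.02, 0, 1, -0.036, 0.009, -0.02, 0, 1, -0.036, 0.009, -0.02, 0, 1]' > path.dat && python3 nudge.py path.dat >/dev/null; python3 -c "
from h import *
p,R=state();print(R.T@(np.array([np.cos(.17),np.sin(.17),0])*.05),R.T@[0,0,-.05])"
```

```text
p [0.623 0.116 0.416] tilt 7.6 toward az 131.4 tool y [0.402 0.914 0.056] q [ 0.08  0.38 -0.44  1.32  0.04  1.52  0.82] t 7.5 F [0.8 0.3 0.5] g 0.997 0.0
[-0.04159733  0.02752384 -0.00347859] [-0.00600299 -0.00280897  0.04955879]
```

```bash
echo '[-0.042, 0.027, -0.0035, 0, 1, -0.042, 0.027, -0.0035, 0, 1, -0.042, 0.027, -0.0035, 0, 1, -0.042, 0.027, -0.0035, 0, 1, -0.042, 0.027, -0.0035, 0, 1, -0.042, 0.027, -0.0035, 0, 1, -0.042, 0.027, -0.0035, 0, 1, -0.042, 0.027, -0.0035, 0, 1, -0.042, 0.027, -0.0035, 0, 1, -0.042, 0.027, -0.0035, 0, 1, -0.042, 0.027, -0.0035, 0, 1, -0.042, 0.027, -0.0035, 0, 1]' > path.dat && python3 nudge.py path.dat >/dev/null; python3 -c "
from h import *
p,R=state();print(R.T@(np.array([np.cos(.17),np.sin(.17),0])*.05),R.T@[0,0,-.05])"
```

```text
p [0.922 0.125 0.361] tilt 8.9 toward az 95.8 tool y [0.482 0.867 0.127] q [-0.24  1.16  1.29  0.24 -1.37  1.91  1.02] t 8.7 F [ 1.5 32.4  0.7] g 0.999 0.0
[-0.03917261  0.03106799  0.00053537] [-0.00437822 -0.00637161  0.04939872]
```

```bash
echo '[0.01, -0.01, 0, 0, 1, -0.042, 0.029, -0.0035, 0, 1, -0.042, 0.029, -0.0035, 0, 1, -0.042, 0.029, -0.0035, 0, 1]' > path.dat && python3 nudge.py path.dat; python3 -c "
from h import *
p,R=state();print(R.T@(np.array([np.cos(.17),np.sin(.17),0])*.05),R.T@[0,0,-.05])"
```

```text
t: 9.1
eef_pos: [0.9232, 0.1168, 0.3601]
tool_rot: [-0.028, 0.246, 0.966, 0.075]
contact_force: [-0.3, 0.2, 1.1]
gripper_width: 1.001
grasp_force: 0.0
p [0.923 0.117 0.36 ] tilt 9.2 toward az 95.9 tool y [0.479 0.868 0.132] q [-0.23  1.16  1.28  0.24 -1.37  1.91  1.03] t 9.1 F [-0.3  0.2  1.1] g 1.001 0.0
[-0.03926101  0.03095616  0.00053792] [-0.00451062 -0.00657844  0.04935968]
```

The arm wound up elbow and wrist into their limits here (q3, q5, q6). I'll fit a kinematic model from the logged poses, so I can plan a limit push that gains tilt without using arm time.

```bash
cat > kin.py <<'E'
import numpy as np
from scipy.spatial.transform import Rotation as Ro
from scipy.optimize import least_squares
Q=np.array
def fk(q,prm):
    h,L1,L2,L3,a1,a2,yaw,y7,e1,e2=prm
    rz=lambda t:Ro.from_euler('z',t); ry=lambda t:Ro.from_euler('y',t)
    R=rz(yaw-q[0]); p=Q([0,0,h])
    R=R*ry(q[1]); p=p+R.apply([0,0,L1*.5]); R=R*rz(-q[2]); p=p+R.apply([a1,e1,L1*.5])
    R=R*ry(q[3]); p=p+R.apply([0,0,L2*.5]); R=R*rz(-q[4]); p=p+R.apply([a2,e2,L2*.5])
    R=R*ry(q[5]); R=R*rz(-q[6]+y7); p=p+R.apply([0,0,L3]); return p,R
data=[([-1.3571,.4778,.0223,1.5565,-.0115,1.1093,-.0831],[.2133,.6398,.2303],[-.0001,.1602,.9871,-.0009]),
([-1.35554462,1.18056236,.51045774,.33998439,-.49186084,1.65953055,-.00442155],[.33080142,.91121411,.22276015],[-.01018013,.18989246,.98174917,.00240508]),
([-1.34180899,1.3328813,1.29548001,.24200203,-1.28461837,1.58260579,.04688635],[.3770083,.96365195,.19945542],[.00182031,.20529465,.97548403,.07925719]),
([-1.9310178,1.11970302,1.36767781,1.46621291,-1.2179703,1.32334604,.63542062],[.27968918,.75082179,.16447255],[.00108809,.20493697,.9753614,.08166875]),
([-2.45,-.09,1.23,1.9,.05,1.19,-.09],[.229,.442,.362],None),([-.94,-.05,-.26,2.41,-.14,.76,.07],[.141,.273,.168],None),
([-.09,-.3,-.81,2.43,-.44,.95,.54],[.124,.219,.209],None),([.08,.38,-.44,1.32,.04,1.52,.82],[.623,.116,.416],None),
([-.23,1.16,1.28,.24,-1.37,1.91,1.03],[.923,.117,.36],[-.028,.246,.966,.075])]
def res(prm):
    r=[]
    for q,p,w in data:
        P,R=fk(q,prm); r+=list(P-p)
        if w: 
            d=Ro.from_quat([w[1],w[2],w[3],w[0]]).inv()*R; r+=list(.3*d.as_rotvec())
    return r
def fit():
    best=None
    for y7 in (0,np.pi/2,np.pi,-np.pi/2):
        s=least_squares(res,[.35,.45,.45,.35,0,0,0,y7,0,0])
        if best is None or s.cost<best.cost: best=s
    return best
E
python3 - <<'E'
from kin import *
s=fit(); print(s.cost,s.x.round(4)); r=np.round(Q(s.fun)*1000,1); print(r)
E
```

```text
0.0010890810611464633 [ 0.3761  0.5435  0.472   0.4074  0.0053  0.0086 -0.0056 -4.717  -0.0335
 -0.0265]
[  1.4  -0.4   0.4   0.   -0.    0.3   2.9  -2.   -3.1  -0.   -0.    0.3
   8.    6.8   1.1  -0.   -0.3   0.2  -5.7 -18.8  -0.1  -0.1  -0.3   0.2
   8.2 -27.4  -0.6  -5.7   9.4   2.1   5.1  17.3   2.1  10.4  10.4  -2.5
   0.4  12.2   0.8  -3.5  -0.7  -1. ]
```

```bash
python3 - <<'E'
s=open('kin.py').read()
s=s.replace("yaw,y7,e1,e2=prm","yaw,y7,e1,e2,s0,a0,a3=prm").replace("p=Q([0,0,h])","p=Q([0,0,h])+R.apply([a0,s0,0])").replace("R=R*ry(q[5]);","R=R*ry(q[5]); p=p+R.apply([a3,0,0]);").replace("y7,0,0])","y7,0,0,0,0,0])")
open('kin.py','w').write(s)
E
python3 - <<'E'
from kin import *
s=fit(); print(s.cost,s.x.round(4).tolist()); r=np.round(Q(s.fun)*1000,1); print(r)
E
```

```text
1.3969786251664371e-05 [0.2834, 0.5421, 0.4719, 0.3238, 0.0012, -0.0012, 0.003, 1.5747, -0.0302, -0.0015, -0.0324, -0.0012, -0.0003]
[-0.   0.5  0.6  0.  -0.   0.2 -0.4 -0.4 -0.8  0.   0.   0.3  0.4 -1.5
 -0.8  0.   0.1  0.3  0.8 -0.1 -0.5  0.   0.1  0.3  0.  -0.4 -1.1  0.3
  0.9 -0.  -0.5 -0.9  0.5  0.5 -0.2  0.8  0.7  1.8  1.3 -3.3 -0.3 -1. ]
```

The model fits to about 1 mm. Now I'll simulate the row follower and check it against the pushes already made.

```bash
cat >> kin.py <<'E'
PRM=[0.2834,0.5421,0.4719,0.3238,0.0012,-0.0012,0.003,1.5747,-0.0302,-0.0015,-0.0324,-0.0012,-0.0003]
LO=Q([-2.96,-.34,-1.41,.24,-1.37,.17,-2.96]);HI=Q([2.96,2.1,1.46,2.44,4.51,1.92,2.96]);VM=Q([2.39,2.39,3.14,3.14,3.14,3.14,3.14])
def step(q,row,w=.3,mode='dls',lam=.05,n=60):
    p,R=fk(q,PRM); pt=p+R.apply(row[:3]); Rt=R*Ro.from_euler('z',row[3])
    err=lambda x:(lambda P,S:np.r_[pt-P,w*(S.inv()*Rt).as_rotvec()] if False else np.r_[pt-P,w*(Rt*S.inv()).as_rotvec()])(*fk(x,PRM))
    q=Q(q,float)
    if mode=='ls':
        x=least_squares(lambda x:np.r_[err(x),1e-3*(x-q)],np.clip(q,LO+1e-6,HI-1e-6),bounds=(LO,HI)).x
    else:
        x=q.copy()
        for _ in range(n):
            e=err(x); J=Q([(err(x+1e-5*d)-e)/-1e-5 for d in np.eye(7)]).T
            x=np.clip(x+J.T@np.linalg.solve(J@J.T+lam**2*np.eye(6),e),LO,HI)
            if np.linalg.norm(e)<1e-4: break
    d=x-q; k=min(1,(.7*VM*.1/np.maximum(abs(d),1e-9)).min()); return q+k*d
def tilt(q):
    p,R=fk(q,PRM); z=R.as_matrix()[:,2]; return p.round(3),np.degrees(np.arccos(-z[2])).round(1),np.degrees(np.arctan2(z[1],z[0])).round(0)
E
python3 - <<'E'
from kin import *
q0=Q(data[0][0])
for mode in ('ls','dls'):
  for w in (.15,.3,.6,1.):
   for lam in ((.05,.15) if mode=='dls' else (0,)):
    q=q0.copy(); o=[]
    for i in range(14):
        q=step(q,[0,.05,0,0],w,mode,lam,30)
        if i in(7,13): o.append((q.round(2).tolist(),*tilt(q)))
    for i in range(6): q=step(q,[0,-.05,0,0],w,mode,lam,30)
    print(mode,w,lam,*o,'\n   back',q.round(2).tolist(),tilt(q))
E
```

```text
ls 0.15 0 ([-1.35, 1.16, 0.5, 0.37, -0.48, 1.63, -0.01], array([0.342, 0.908, 0.226]), np.float64(1.6), np.float64(123.0)) ([-1.32, 1.3, 1.25, 0.24, -1.28, 1.19, 0.03], array([0.439, 1.064, 0.271]), np.float64(32.7), np.float64(71.0)) 
   back [-1.81, 1.04, 1.04, 1.42, -1.37, 0.76, 0.72] (array([0.347, 0.889, 0.144]), np.float64(33.3), np.float64(71.0))
ls 0.3 0 ([-1.35, 1.16, 0.5, 0.38, -0.48, 1.65, -0.01], array([0.341, 0.903, 0.225]), np.float64(1.3), np.float64(156.0)) ([-1.32, 1.31, 1.25, 0.24, -1.26, 1.4, 0.03], array([0.419, 1.008, 0.236]), np.float64(20.7), np.float64(73.0)) 
   back [-1.88, 1.09, 1.25, 1.46, -1.31, 1.08, 0.64] (array([0.32 , 0.815, 0.155]), np.float64(21.1), np.float64(73.0))
ls 0.6 0 ([-1.35, 1.16, 0.5, 0.38, -0.48, 1.66, -0.01], array([0.341, 0.898, 0.224]), np.float64(1.5), np.float64(-173.0)) ([-1.32, 1.32, 1.25, 0.24, -1.25, 1.6, 0.03], array([0.395, 0.948, 0.201]), np.float64(8.2), np.float64(81.0)) 
   back [-1.91, 1.1, 1.35, 1.46, -1.19, 1.33, 0.6] (array([0.291, 0.742, 0.17 ]), np.float64(8.6), np.float64(80.0))
ls 1.0 0 ([-1.35, 1.16, 0.5, 0.38, -0
[... 2568 characters left out ...]
-0.45, 1.88, -0.11], array([0.341, 0.824, 0.074]), np.float64(20.3), np.float64(-117.0)) ([-0.59, 2.1, 0.94, 0.24, -0.98, 1.92, -0.79], array([ 0.532,  0.232, -0.429]), np.float64(57.9), np.float64(-154.0)) 
   back [-1.18, 1.74, 0.82, 1.11, -1.05, 1.8, -0.61] (array([ 0.353,  0.388, -0.277]), np.float64(57.9), np.float64(-154.0))
dls 1.0 0.15 ([-1.32, 1.28, 0.21, 0.24, -0.2, 1.76, -0.05], array([0.312, 0.895, 0.151]), np.float64(7.7), np.float64(-108.0)) ([-1.24, 1.61, 0.61, 0.24, -0.63, 1.88, -0.11], array([ 0.363,  0.753, -0.11 ]), np.float64(31.1), np.float64(-117.0)) 
   back [-1.6, 1.04, 0.65, 1.39, -0.53, 1.47, 0.14] (array([0.241, 0.58 , 0.021]), np.float64(30.9), np.float64(-117.0))
```

The bounded least-squares model with w≈0.6 reproduces the logged motion almost exactly. Now I'll search it for a push that tilts the tool straight towards azimuth −119°, which would avoid turning the tray.

```bash
nproc; cat > search.py <<'E'
from kin import *; import sys, itertools, multiprocessing as mp
from station import bot
def stepw(q,dw,turn=0,w=.57):
    p,R=fk(q,PRM); pt=p+dw; Rt=R*Ro.from_euler('z',turn); q=Q(q,float)
    f=lambda x:(lambda P,S:np.r_[pt-P,w*(Rt*S.inv()).as_rotvec(),1e-3*(x-q)])(*fk(x,PRM))
    x=least_squares(f,np.clip(q,LO+1e-6,HI-1e-6),bounds=(LO,HI),max_nfev=12).x
    d=x-q; k=min(1,(.7*VM*.1/np.maximum(abs(d),1e-9)).min()); return q+k*d
def goto(q,T):
    for _ in range(40):
        p,_r=fk(q,PRM); d=T-p; n=np.linalg.norm(d)
        if n<.01: break
        q=stepw(q,d*min(1,.05/n))
    return q
def tv(q): z=fk(q,PRM)[1].as_matrix()[:,2]; t=np.degrees(np.arccos(-z[2])); return t*z[:2]/max(np.hypot(*z[:2]),1e-9)
AX=np.radians(-119.4)
def run(a):
    q0,T,d=a
    try:
        q=goto(q0,T); out=[]
        for i in range(16):
            q=stepw(q,Q(d)*.05); p=fk(q,PRM)[0]
            if p[2]<.13 or p[2]>1 or np.hypot(p[0],p[1])<.22 or p[1]<-.85 or p[0]<-.1 or abs(p[1])>1.05: break
            v=tv(q); out.append((v@[np.cos(AX),np.sin(AX)],v@[-np.sin(AX),np.cos(AX)],i+1,p.round(2).tolist(),q.round(2).tolist()))
        return a[1].tolist(),d,max(out,key=lambda o:o[0]-.3*abs(o[1])) if out else None
    except Exception as e: return None
if __name__=="__main__":
    q0=Q(bot.get_obs()['q']); cs=[]
    for r,az,z in itertools.product((.4,.6,.85),(-45,10,65),(.2,.5,.8)):
        T=Q([r*np.cos(np.radians(az)),r*np.sin(np.radians(az)),z])
        for d in itertools.product((-1,0,1),(-1,0,1),(-1,0,1)):
            if any(d): cs.append((q0,T,(Q(d)/np.linalg.norm(d)).round(3).tolist()))
    np.random.default_rng(0).shuffle(cs)
    with mp.Pool() as P:
        res=[]
        import time; t0=time.time()
        for r in P.imap_unordered(run,cs):
            if r and r[2]: res.append(r)
            if time.time()-t0>420: P.terminate(); break
    print(len(cs),len(res))
    for r in sorted(res,key=lambda r:-(r[2][0]-.3*abs(r[2][1])))[:14]: print(Q(r[0]).round(2),r[1],[np.round(x,1) if i<3 else x for i,x in enumerate(r[2])])
E
OMP_NUM_THREADS=1 timeout 560 python3 search.py
```

```text
4
702 702
[0.17 0.36 0.5 ] [-0.707, -0.707, 0.0] [np.float64(5.7), np.float64(-3.2), np.int64(11), [-0.07, 0.27, 0.53], [-1.51, -0.34, -0.25, 1.79, -0.19, 1.72, -0.69]]
[0.17 0.36 0.2 ] [-0.577, -0.577, 0.577] [np.float64(4.1), np.float64(-2.6), np.int64(13), [-0.07, 0.27, 0.44], [-1.56, -0.34, -0.26, 1.97, -0.17, 1.52, -0.74]]
[ 0.6 -0.6  0.5] [-0.577, -0.577, 0.577] [np.float64(8.1), np.float64(20.5), np.int64(16), [0.09, -0.82, 0.68], [1.36, 0.76, 0.95, 0.24, -1.05, 1.92, 2.52]]
[ 0.28 -0.28  0.5 ] [-0.707, 0.0, 0.707] [np.float64(3.4), np.float64(5.2), np.int64(16), [-0.06, -0.31, 0.69], [1.9, -0.24, -0.17, 1.37, -0.11, 1.92, 2.74]]
[ 0.42 -0.42  0.5 ] [-0.577, -0.577, 0.577] [np.float64(3.0), np.float64(4.0), np.int64(16), [0.03, -0.72, 0.63], [1.35, 0.52, 0.28, 0.64, -0.18, 1.92, 2.58]]
[ 0.28 -0.28  0.8 ] [-0.577, -0.577, 0.577] [np.float64(13.3), np.float64(39.1), np.int64(16), [-0.06, -0.55, 0.91], [-0.31, -0.34, 1.46, 0.62, 0.07, 1.88, 2.23]]
[0.17 0.36 0.5 ] [-0.577, -0.577, -0.577] [np.float64(2.6), np.float64(-3.7), np.int64(13), [-0.09, 0.22, 0.21], [-0.95, -0.34, -0.87
[... 415 characters left out ...]
7), np.int64(16), [0.02, -0.52, 0.8], [1.84, 0.13, -0.38, 0.8, -0.17, 1.92, 2.43]]
[ 0.28 -0.28  0.5 ] [-0.577, -0.577, 0.577] [np.float64(0.7), np.float64(1.4), np.int64(16), [0.03, -0.52, 0.67], [0.84, 0.13, 0.68, 1.1, -0.1, 1.92, 2.54]]
[ 0.42 -0.42  0.5 ] [0.0, -0.707, 0.707] [np.float64(3.1), np.float64(12.4), np.int64(16), [0.34, -0.73, 0.64], [1.02, 0.69, 0.32, 0.33, -0.33, 1.92, 2.16]]
[0.25 0.54 0.2 ] [-0.707, -0.707, 0.0] [np.float64(0.1), np.float64(-4.6), np.int64(8), [0.05, 0.32, 0.19], [-2.37, -0.2, 0.75, 2.42, 0.09, 0.83, -0.64]]
[ 0.6 -0.6  0.5] [0.0, -0.707, 0.707] [np.float64(7.5), np.float64(29.9), np.int64(16), [0.39, -0.8, 0.7], [0.99, 0.8, 1.25, 0.24, -1.32, 1.76, 2.2]]
```

Pushing up and out at height tilts the tool strongly through q6's limit, always towards the local azimuth. That gives a cleaner plan:
1. Zero the present tilt high on the right side.
2. Grasp the tray with a vertical tool, lift it level and carry it.
3. Tip by a limit push high over the box, with the lip pointing back towards the robot.
4. Lower it.

I'll search for both pushes in simulation.

```bash
cat > s2.py <<'E'
from search import *
def runA(a):
    q0,T,d=a; q=goto(q0,T); best=None
    for i in range(14):
        q=stepw(q,Q(d)*.05); p=fk(q,PRM)[0]; v=tv(q)
        if p[1]<-.8 or p[0]<-.05 or p[2]<.3: break
        if best is None or np.hypot(*v)<best[0]: best=(np.hypot(*v).round(2),i+1,p.round(2).tolist(),q.tolist())
    return best and (best[0],T.round(2).tolist(),d,best[1:])
def runB(a):   # from a vertical tool over the box side: tilt >=27, report
    q0,T,d=a; q=goto(q0,T); p0=fk(q,PRM)[0]; v0=np.hypot(*tv(q)); tr=[]
    for i in range(16):
        q=stepw(q,Q(d)*.05); p=fk(q,PRM)[0]; v=tv(q)
        tr.append((np.hypot(*v).round(1),int(np.degrees(np.arctan2(v[1],v[0]))),p.round(2).tolist()))
        if p[1]<-.75: break
        if tr[-1][0]>27: return (p[2].round(2),i+1,T.round(2).tolist(),d,round(v0,1),tr[::3]+[tr[-1]],q.round(2).tolist())
if __name__=="__main__":
    q0=Q(bot.get_obs()['q']); N=lambda d:(Q(d)/np.linalg.norm(d)).round(3).tolist()
    A=[(q0,Q([r*np.cos(t),r*np.sin(t),z]),N([np.cos(t)*c,np.sin(t)*c,s])) for r in(.45,.65) for t in np.radians([-65,-80,-95]) for z in(.4,.6,.8) for c,s in((1,0),(1,1),(0,1),(1,-.5))]
    with mp.Pool() as P:
        a=sorted([x for x in P.map(runA,A,1) if x],key=lambda x:x[0])
        for x in a[:8]: print(x[:3],x[3][:2],np.round(x[3][2],2))
        qv=least_squares(lambda x:(lambda p,R:np.r_[p-[.6,-.2,.5],(R*Ro.from_quat([.16,.987,0,0]).inv()).as_rotvec(),.03*(x-Q([.4,.5,0,1.3,0,1.3,0]))])(*fk(x,PRM)),[.4,.5,0,1.3,0,1.3,0],bounds=(LO,HI)).x
        print('qv',qv.round(2),tilt(qv))
        B=[(qv,Q([r*np.cos(t),r*np.sin(t),z]),N([np.cos(u)*c,np.sin(u)*c,s])) for r in(.6,.75) for t in np.radians([-25,-40]) for z in(.35,.55,.7) for u in np.radians([0,-30,-60]) for c,s in((1,0),(1,1),(0,1))]
        b=sorted([x for x in P.map(runB,B,1) if x],key=lambda x:x[0]+.02*x[1])
        for x in b[:8]: print(*x)
E
OMP_NUM_THREADS=1 timeout 560 python3 s2.py
```

```text
(np.float64(0.46), [0.11, -0.64, 0.6], [0.174, -0.985, 0.0]) (3, [0.13, -0.76, 0.55]) [ 1.22  0.66  0.3   0.58 -0.2   1.92  2.46]
(np.float64(0.71), [0.08, -0.44, 0.6], [0.123, -0.696, 0.707]) (5, [0.1, -0.56, 0.65]) [ 0.95  0.23  0.48  1.02 -0.12  1.92  2.45]
(np.float64(0.77), [0.08, -0.44, 0.6], [0.174, -0.985, 0.0]) (10, [0.15, -0.79, 0.53]) [ 1.21  0.74  0.34  0.5  -0.23  1.92  2.46]
(np.float64(0.78), [0.08, -0.44, 0.4], [0.155, -0.881, -0.447]) (5, [0.09, -0.5, 0.35]) [-0.4  -0.34  1.46  1.87  0.34  1.31  2.03]
(np.float64(0.79), [0.08, -0.44, 0.4], [0.174, -0.985, 0.0]) (5, [0.09, -0.52, 0.44]) [-0.45 -0.34  1.46  1.66  0.33  1.51  2.05]
(np.float64(0.8), [0.11, -0.64, 0.6], [0.0, -0.0, 1.0]) (2, [0.11, -0.62, 0.64]) [ 1.09  0.34  0.37  0.89 -0.14  1.92  2.46]
(np.float64(0.83), [0.11, -0.64, 0.6], [0.123, -0.696, 0.707]) (2, [0.12, -0.68, 0.61]) [ 1.16  0.48  0.31  0.75 -0.16  1.92  2.46]
(np.float64(1.21), [0.08, -0.44, 0.4], [0.123, -0.696, 0.707]) (7, [0.09, -0.52, 0.63]) [-0.6  -0.34  1.46  1.22  0.35  1.92  2.06]
qv [ 0.42  0.31 -0.29  1.22  0.09  1.62  1.4 ] (array([ 0
[... 1856 characters left out ...]
 0.61]), (np.float64(24.0), -32, [0.87, -0.41, 0.56]), (np.float64(27.2), -31, [0.92, -0.39, 0.53])] [0.2, 1.0, 1.24, 0.24, -1.07, 1.58, 1.7]
0.75 9 [0.68, -0.32, 0.7] [0.707, 0.0, 0.707] 12.8 [(np.float64(15.0), -21, [0.7, -0.31, 0.7]), (np.float64(20.3), -21, [0.74, -0.29, 0.72]), (np.float64(24.6), -20, [0.76, -0.27, 0.74]), (np.float64(28.7), -20, [0.79, -0.26, 0.75])] [0.09, 0.71, 1.25, 0.24, -1.04, 1.83, 1.62]
0.75 9 [0.68, -0.32, 0.7] [0.612, -0.354, 0.707] 12.8 [(np.float64(15.1), -22, [0.69, -0.33, 0.7]), (np.float64(20.1), -22, [0.72, -0.35, 0.72]), (np.float64(24.4), -22, [0.73, -0.36, 0.73]), (np.float64(28.6), -23, [0.75, -0.37, 0.75])] [0.26, 0.72, 1.25, 0.24, -1.1, 1.82, 1.75]
```

Both pushes exist in simulation. Step A: zero the tilt near (0.08, −0.44, 0.6).

```bash
cat >> h.py <<'E'
def plan(T,n,turn=0):
    p,R=state(False); d=R.T@(np.array(T)-p); print("d tool",d.round(4),"per row/%d"%n,(d/n).round(4))
E
python3 - <<'E'
from h import *
plan([.08,-.44,.6],21); p,R=state(); print(R.T@np.array([.123,-.696,.707])*.05)
E
```

```text
d tool [ 0.4994 -0.8557 -0.3115] per row/21 [ 0.0238 -0.0407 -0.0148]
p [0.923 0.117 0.36 ] tilt 9.2 toward az 95.9 tool y [0.479 0.868 0.132] q [-0.23  1.16  1.28  0.24 -1.37  1.91  1.03] t 9.1 F [-0.3  0.2  1.1] g 1.001 0.0
[-0.01859638 -0.02260054 -0.04052006]
```

```bash
echo '[0.024, -0.041, -0.015, 0, 1, 0.024, -0.041, -0.015, 0, 1, 0.024, -0.041, -0.015, 0, 1, 0.024, -0.041, -0.015, 0, 1, 0.024, -0.041, -0.015, 0, 1, 0.024, -0.041, -0.015, 0, 1, 0.024, -0.041, -0.015, 0, 1, 0.024, -0.041, -0.015, 0, 1, 0.024, -0.041, -0.015, 0, 1, 0.024, -0.041, -0.015, 0, 1, 0.024, -0.041, -0.015, 0, 1, 0.024, -0.041, -0.015, 0, 1, 0.024, -0.041, -0.015, 0, 1, 0.024, -0.041, -0.015, 0, 1, 0.024, -0.041, -0.015, 0, 1, 0.024, -0.041, -0.015, 0, 1, 0.024, -0.041, -0.015, 0, 1, 0.024, -0.041, -0.015, 0, 1, 0.024, -0.041, -0.015, 0, 1, 0.024, -0.041, -0.015, 0, 1]' > path.dat && python3 nudge.py path.dat >/dev/null; python3 - <<'E'
from h import *
from search import stepw,tilt,fk,PRM
p,R=state(); print(R.T@np.array([.123,-.696,.707])*.05)
q=np.array(bot.get_obs()['q']); print(tilt(q))
for i in range(7): q=stepw(q,np.array([.123,-.696,.707])*.05); print(*tilt(q))
E
```

```text
p [ 0.159 -0.382  0.584] tilt 9.4 toward az 94.2 tool y [0.484 0.865 0.137] q [-0.28 -0.25  1.1   1.46  0.12  1.92  1.89] t 11.1 F [ 0.9 -0.7  0.2] g 1.0 0.0
[-0.01877952 -0.02226944 -0.0406188 ]
(array([ 0.16 , -0.385,  0.585]), np.float64(9.4), np.float64(94.0))
[ 0.158 -0.383  0.601] 7.9 92.0
[ 0.159 -0.384  0.614] 6.6 91.0
[ 0.161 -0.387  0.624] 5.5 91.0
[ 0.164 -0.395  0.633] 4.5 90.0
[ 0.17  -0.42   0.644] 3.4 80.0
[ 0.176 -0.451  0.655] 2.3 56.0
[ 0.181 -0.476  0.666] 1.9 13.0
```

```bash
python3 - <<'E'
from h import *
from search import stepw,tilt,fk,PRM,tv
q0=np.array(bot.get_obs()['q']); p,R=state(False); out=[]
for x in (-.5,-.3,-.1,.1):
  for y in (-.7,-.4,-.1):
    for z in (.7,.35):
      d=np.array([x,y,z]); d*=.05/np.linalg.norm(d); q=q0.copy()
      for i in range(9):
        q=stepw(q,d); out.append((round(np.hypot(*tv(q)),2),x,y,z,i+1,fk(q,PRM)[0].round(2).tolist(),q.round(2).tolist(),(R.T@d).round(4).tolist()))
for o in sorted(out)[:6]: print(*o)
E
```

```text
0.19 -0.1 -0.1 0.7 8 [0.14, -0.36, 0.66] [1.06, -0.12, -0.01, 1.35, -0.01, 1.92, 2.09] [0.0072, -0.0027, -0.0494]
0.34 0.1 -0.1 0.7 9 [0.16, -0.36, 0.66] [1.22, -0.1, -0.2, 1.32, -0.02, 1.92, 2.07] [-0.0051, 0.004, -0.0496]
0.37 -0.3 -0.1 0.7 8 [0.12, -0.36, 0.66] [1.06, -0.14, 0.02, 1.36, -0.0, 1.92, 2.12] [0.0181, -0.0088, -0.0458]
0.37 0.1 -0.1 0.7 8 [0.16, -0.36, 0.66] [1.06, -0.1, -0.05, 1.33, -0.01, 1.92, 2.05] [-0.0051, 0.004, -0.0496]
0.38 -0.3 -0.1 0.35 9 [0.11, -0.36, 0.66] [1.22, -0.13, -0.09, 1.36, -0.01, 1.92, 2.18] [0.0261, -0.0195, -0.038]
0.44 -0.1 -0.1 0.35 8 [0.13, -0.36, 0.66] [1.06, -0.12, -0.01, 1.35, 0.0, 1.92, 2.1] [0.0094, -0.0115, -0.0477]
```

```bash
echo '[0.007, -0.003, -0.049, 0, 1, 0.007, -0.003, -0.049, 0, 1, 0.007, -0.003, -0.049, 0, 1, 0.007, -0.002, -0.049, 0, 1, 0.007, -0.001, -0.049, 0, 1, 0.007, 0, -0.049, 0, 1, 0.007, 0, -0.049, 0, 1, 0.007, 0, -0.049, 0, 1]' > path.dat && python3 nudge.py path.dat >/dev/null; python3 - <<'E'
from h import *
from search import stepw,tilt
p,R=state(); q=np.array(bot.get_obs()['q'])
for d in ([0,-.05,0],[.05,0,0],[0,0,.05],[0,-.035,.035],[.035,-.035,0]):
    print(d,(R.T@d).round(3),*tilt(stepw(q,np.array(d))))
E
```

```text
p [ 0.139 -0.353  0.654] tilt 0.8 toward az 55.5 tool y [0.498 0.867 0.014] q [ 1.06 -0.13 -0.02  1.36 -0.02  1.92  2.09] t 11.9 F [-0.3  0.7 -0.1] g 1.003 0.0
[0, -0.05, 0] [-0.025 -0.043 -0.001] [ 0.138 -0.403  0.655] 0.8 56.0
[0.05, 0, 0] [-0.043  0.025  0.   ] [ 0.188 -0.353  0.655] 0.8 56.0
[0, 0, 0.05] [-0.     0.001 -0.05 ] [ 0.137 -0.351  0.661] 0.6 1.0
[0, -0.035, 0.035] [-0.017 -0.03  -0.035] [ 0.14  -0.357  0.66 ] 0.1 62.0
[0.035, -0.035, 0] [-0.048 -0.013 -0.   ] [ 0.173 -0.388  0.655] 0.8 56.0
```

The tool is vertical again, 0.8° off. Next I go above the tray handle and turn to line up with it.

```bash
python3 - <<'E'
from h import *
plan([.538,.254,.26],18)
p,R=state(False)
a=np.arctan2(R[1,1],R[0,1]); want=np.radians(-29.4); print("turn about tool z", a-want)
E
```

```text
d tool [-0.0435  0.7195  0.4046] per row/18 [-0.0024  0.04    0.0225]
turn about tool z 1.562484550835518
```

```bash
echo '[-0.0024, 0.04, 0.0225, 0, 1, -0.0024, 0.04, 0.0225, 0, 1, -0.0024, 0.04, 0.0225, 0, 1, -0.0024, 0.04, 0.0225, 0, 1, -0.0024, 0.04, 0.0225, 0, 1, -0.0024, 0.04, 0.0225, 0, 1, -0.0024, 0.04, 0.0225, 0, 1, -0.0024, 0.04, 0.0225, 0, 1, -0.0024, 0.04, 0.0225, 0, 1, -0.0024, 0.04, 0.0225, 0, 1, -0.0024, 0.04, 0.0225, 0, 1, -0.0024, 0.04, 0.0225, 0, 1, -0.0024, 0.04, 0.0225, 0, 1, -0.0024, 0.04, 0.0225, 0, 1, -0.0024, 0.04, 0.0225, 0, 1, -0.0024, 0.04, 0.0225, 0, 1, -0.0024, 0.04, 0.0225, 0, 1, -0.0024, 0.04, 0.0225, 0, 1]' > path.dat && python3 nudge.py path.dat >/dev/null; echo '[0, 0, 0.005, 0.142, 1, 0, 0, 0.005, 0.142, 1, 0, 0, 0.005, 0.142, 1, 0, 0, 0.005, 0.142, 1, 0, 0, 0.005, 0.142, 1, 0, 0, 0.005, 0.142, 1, 0, 0, 0.005, 0.142, 1, 0, 0, 0.005, 0.142, 1, 0, 0, 0.005, 0.142, 1, 0, 0, 0.005, 0.142, 1, 0, 0, 0.005, 0.142, 1, 0, 0, 0, 0, 1]' > path.dat && python3 nudge.py path.dat >/dev/null; python3 - <<'E'
from h import *
p,R=state()
im=bot.read_camera("wrist"); cv2.imwrite("pics/wr1.png",im)
c=bot.camera_info("wrist"); H=np.array(c["hand_eye"]); f=210/np.tan(np.radians(c["vertical_fov"])/2)
for n,X in (("h",[.538,.254,.095]),("h+",[.538-.027,.254-.048,.105]),("h-",[.538+.027,.254+.048,.105])):
    t=R.T@(np.array(X)-p); k=H[:3,:3].T@(t-H[:3,3]); print(n,c["cx"]+f*k[0]/-k[2],c["cy"]+f*-k[1]/-k[2])
E
```

```text
p [0.54  0.259 0.206] tilt 1.3 toward az 63.9 tool y [ 0.871 -0.492 -0.001] q [-0.06  0.44 -0.64  1.75  0.29  1.03 -1.31] t 14.9 F [ 0.1  0.8 -1. ] g 0.999 0.0
h 275.8256586226856 217.80023145230356
h+ 275.97055838477326 294.2390671056052
h- 275.71098133293674 140.75083383659182
```

View pics/wr1.png

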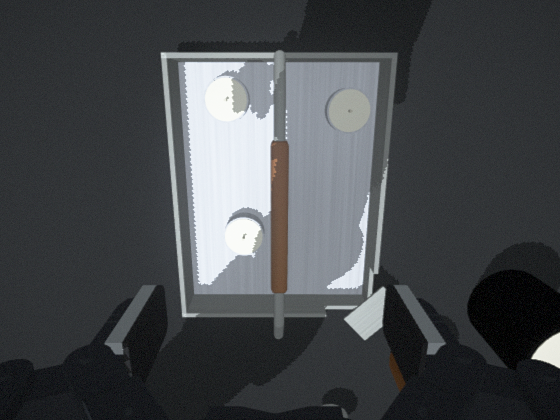

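The wrist view shows the handle from (280,141) to (279,292), within 4 px of prediction, with all three tea lights loose on the floor. Descending and gripping.

```bash
echo '[-0.0016, 0.0005, 0.026, 0, 1, -0.0016, 0.0005, 0.026, 0, 1, -0.0016, 0.0005, 0.026, 0, 1, -0.0016, 0.0005, 0.026, 0, 1, -0.0016, 0, 0.026, 0, 1, 0, 0, 0, 0, 0, 0, 0, 0, 0, 0, 0, 0, 0, 0, 0, 0, 0, 0, 0, 0, 0, 0, 0, 0, 0, 0, 0, 0, 0, 0, 0, 0, 0, 0, 0]' > path.dat && python3 nudge.py path.dat 100; python3 -c "
from h import *
state()"
```

```text
t: 16.15
eef_pos: [0.5373, 0.2539, 0.076]
tool_rot: [-0.007, 0.863, 0.505, 0.008]
contact_force: [0.1, -0.4, 5.4]
gripper_width: 0.119
grasp_force: 98.0
p [0.537 0.254 0.076] tilt 1.2 toward az 68.3 tool y [ 0.871 -0.491 -0.003] q [-0.11  0.59 -0.57  1.86  0.42  0.79 -1.41] t 16.15 F [ 0.1 -0.4  5.4] g 0.119 98.0
```

The grip is firm: 98 N at 0.119 opening. Lifting with a gentle ramp.

```bash
echo '[0, 0, -0.005, 0, 0, 0, 0, -0.01, 0, 0, 0, 0, -0.015, 0, 0, 0, 0, -0.02, 0, 0, 0, 0, -0.025, 0, 0, 0, 0, -0.03, 0, 0, 0, 0, -0.03, 0, 0, 0, 0, -0.03, 0, 0, 0, 0, -0.025, 0, 0, 0, 0, -0.02, 0, 0, 0, 0, -0.01, 0, 0, 0, 0, -0.005, 0, 0]' > path.dat && python3 nudge.py path.dat >/dev/null; cat > s3.py <<'E'
from search import *
from h import state
p,R=state(); q0=Q(bot.get_obs()['q'])
G=Q([0,0,-.019]) # grasp point in tool
def trn(q,tot):
    n=int(np.ceil(abs(tot)/.12))
    for _ in range(n): q=stepw(q,[0,0,0],tot/n)
    return q
def info(q,tag):
    p,R=fk(q,PRM); v=tv(q); print(tag,p.round(3),"tilt",np.hypot(*v).round(1),"az",np.degrees(np.arctan2(v[1],v[0])).round(0),"q",q.round(2))
def job(a):
    H,d,turn=a; q=goto(q0,Q(H)); q=trn(q,turn); rec=[q]
    for i in range(22):
        q=stepw(q,Q(d)*.05); rec.append(q); v=tv(q)
        if np.hypot(*v)>28: break
    return a,i+1,rec
if __name__=="__main__":
    c=[((x,y,.45),(Q(d)/np.linalg.norm(d)).tolist(),t) for x,y in((.6,-.34),(.64,-.36),(.62,-.3)) for d in((0,0,1),(.3,-.1,1),(.6,-.3,1),(-.3,.1,1)) for t in(2.1,)]
    with mp.Pool() as P: r=P.map(job,c,1)
    for a,n,rec in sorted(r,key=lambda r:r[1]):
        print(a[0],np.round(a[1],2),n); info(rec[0],'  start'); info(rec[len(rec)//2],'  mid'); info(rec[-1],'  end')
E
OMP_NUM_THREADS=1 timeout 500 python3 s3.py
```

```text
p [0.535 0.249 0.301] tilt 1.2 toward az 71.8 tool y [ 0.871 -0.49  -0.004] q [-0.01  0.35 -0.68  1.66  0.22  1.2  -1.24] t 17.35 F [ 0.  -0.1 -5.3] g 0.124 97.7
(0.6, -0.34, 0.45) [ 0.29 -0.1   0.95] 15
  start [ 0.6  -0.34  0.45] tilt 1.2 az 72.0 q [ 0.45  0.41 -0.03  1.18 -0.01  1.56 -2.19]
  mid [ 0.646 -0.341  0.693] tilt 11.9 az -22.0 q [ 0.29  0.51  0.34  0.52 -0.22  1.92 -2.15]
  end [ 0.651 -0.324  0.828] tilt 28.1 az -24.0 q [ 0.27  0.52  0.55  0.24 -0.41  1.92 -2.17]
(0.64, -0.36, 0.45) [ 0.29 -0.1   0.95] 15
  start [ 0.64 -0.36  0.45] tilt 1.2 az 72.0 q [ 0.44  0.5  -0.01  1.04 -0.01  1.6  -2.18]
  mid [ 0.671 -0.351  0.689] tilt 13.1 az -23.0 q [ 0.3   0.57  0.36  0.44 -0.25  1.92 -2.14]
  end [ 0.663 -0.329  0.82 ] tilt 28.0 az -25.0 q [ 0.23  0.56  0.89  0.24 -0.71  1.92 -2.13]
(0.62, -0.3, 0.45) [ 0.29 -0.1   0.95] 15
  start [ 0.62 -0.3   0.45] tilt 1.2 az 72.0 q [ 0.4   0.41 -0.04  1.18 -0.    1.56 -2.25]
  mid [ 0.665 -0.304  0.697] tilt 12.3 az -19.0 q [ 0.23  0.51  0.35  0.51 -0.22  1.92 -2.2 ]
  end [ 0.665 -0.291  0.831] tilt 28.4 az -21.0 q [ 0.21  0.52  0.61
[... 2189 characters left out ...]
9.4 az -27.0 q [ 0.96 -0.02 -0.44  0.72 -0.03  1.92 -2.12]
(0.6, -0.34, 0.45) [-0.29  0.1   0.95] 22
  start [ 0.6  -0.34  0.45] tilt 1.2 az 72.0 q [ 0.45  0.41 -0.03  1.18 -0.01  1.56 -2.19]
  mid [ 0.434 -0.275  0.771] tilt 13.3 az -26.0 q [-0.41  0.06  0.97  0.96 -0.07  1.92 -2.1 ]
  end [ 0.335 -0.247  0.907] tilt 30.0 az -27.0 q [ 1.17 -0.07 -0.54  0.76 -0.12  1.92 -2.07]
(0.62, -0.3, 0.45) [-0.29  0.1   0.95] 22
  start [ 0.62 -0.3   0.45] tilt 1.2 az 72.0 q [ 0.4   0.41 -0.04  1.18 -0.    1.56 -2.25]
  mid [ 0.456 -0.237  0.768] tilt 12.9 az -22.0 q [-0.5   0.06  0.98  0.96 -0.08  1.92 -2.18]
  end [ 0.361 -0.212  0.898] tilt 28.9 az -22.0 q [ 1.13 -0.06 -0.61  0.77 -0.11  1.92 -2.16]
```

Lifted level. The simulated plan is to carry to (0.60, −0.34, 0.45), turn +2.15 rad, then push (0.29, −0.1, 0.95) upward. That gives a 28° tilt with the lip over the box all the time. Computing the carry:

```bash
python3 - <<'E'
from h import *
p,R=state(False); d=R.T@(np.array([.6,-.34,.45])-p); n=np.linalg.norm(d); print(n,(d/n*.01).round(5),(d/n*.04).round(4))
E
```

```text
0.6114715510092683 [-0.00783  0.00565 -0.00262] [-0.0313  0.0226 -0.0105]
```

```bash
echo '[-0.008, 0.0056, -0.0026, 0, 0, -0.0157, 0.0113, -0.0052, 0, 0, -0.0235, 0.017, -0.008, 0, 0, -0.0313, 0.0226, -0.0105, 0, 0, -0.0313, 0.0226, -0.0105, 0, 0, -0.0313, 0.0226, -0.0105, 0, 0, -0.0313, 0.0226, -0.0105, 0, 0, -0.0313, 0.0226, -0.0105, 0, 0, -0.0313, 0.0226, -0.0105, 0, 0, -0.0313, 0.0226, -0.0105, 0, 0, -0.0313, 0.0226, -0.0105, 0, 0, -0.0313, 0.0226, -0.0105, 0, 0, -0.0313, 0.0226, -0.0105, 0, 0, -0.0313, 0.0226, -0.0105, 0, 0, -0.0313, 0.0226, -0.0105, 0, 0, -0.0235, 0.017, -0.008, 0, 0, -0.0157, 0.0113, -0.0052, 0, 0, -0.008, 0.0056, -0.0026, 0, 0]' > path.dat && python3 nudge.py path.dat >/dev/null; echo '[0, 0, 0, 0.03, 0, 0, 0, 0, 0.07, 0, 0, 0, 0, 0.11, 0, 0, 0, 0, 0.13, 0, 0, 0, 0, 0.13, 0, 0, 0, 0, 0.13, 0, 0, 0, 0, 0.13, 0, 0, 0, 0, 0.13, 0, 0, 0, 0, 0.13, 0, 0, 0, 0, 0.13, 0, 0, 0, 0, 0.13, 0, 0, 0, 0, 0.13, 0, 0, 0, 0, 0.13, 0, 0, 0, 0, 0.13, 0, 0, 0, 0, 0.13, 0, 0, 0, 0, 0.13, 0, 0, 0, 0, 0.13, 0, 0, 0, 0, 0.09, 0, 0, 0, 0, 0.04, 0, 0, 0, 0, 0, 0]' > path.dat && python3 nudge.py path.dat>/dev/null; python3 - <<'E'
from h import *
from search import stepw,tilt,fk,PRM,tv
p,R=state(); q=np.array(bot.get_obs()['q'])
tx=R.T@[0,0,1]; print("tray x az",np.degrees(np.arctan2(*(-R[:,0])[[1,0]])))
for d in ([.29,-.1,.95],[.2,-.1,.97]):
    q=np.array(bot.get_obs()['q']); d=np.array(d)/np.linalg.norm(d)*.03
    for i in range(26):
        pp,RR=fk(q,PRM)
        if i%3==0: print(i,*tilt(q),(RR.as_matrix().T@d).round(4),q.round(2)[[2,4,6]])
        q=stepw(q,d)
E
```

```text
p [ 0.599 -0.327  0.446] tilt 1.2 toward az 79.1 tool y [-0.892 -0.453 -0.013] q [ 0.44  0.4  -0.04  1.2  -0.01  1.55 -2.26] t 21.15 F [ 0.1  0.2 -5.2] g 0.118 97.8
tray x az 116.9306999040521
0 [ 0.599 -0.327  0.446] 1.2 79.0 [ 0.0061 -0.0068 -0.0286] [-0.04 -0.01 -2.26]
3 [ 0.625 -0.336  0.532] 1.2 79.0 [ 0.0062 -0.0068 -0.0286] [ 0.17 -0.1  -2.21]
6 [ 0.642 -0.34   0.6  ] 1.8 14.0 [ 0.0068 -0.0073 -0.0283] [ 0.28 -0.18 -2.2 ]
9 [ 0.645 -0.336  0.64 ] 5.7 -16.0 [ 0.0085 -0.0085 -0.0275] [ 0.3  -0.19 -2.2 ]
12 [ 0.648 -0.332  0.678] 10.0 -20.0 [ 0.0101 -0.0097 -0.0265] [ 0.33 -0.2  -2.21]
15 [ 0.65  -0.329  0.715] 14.3 -22.0 [ 0.0117 -0.0109 -0.0254] [ 0.36 -0.23 -2.22]
18 [ 0.653 -0.325  0.751] 18.5 -23.0 [ 0.0131 -0.012  -0.0242] [ 0.4  -0.26 -2.23]
21 [ 0.654 -0.322  0.786] 22.7 -24.0 [ 0.0145 -0.013  -0.0228] [ 0.45 -0.3  -2.23]
24 [ 0.655 -0.318  0.819] 26.8 -24.0 [ 0.0158 -0.014  -0.0213] [ 0.52 -0.37 -2.24]
0 [ 0.599 -0.327  0.446] 1.2 79.0 [ 0.0049 -0.0044 -0.0293] [-0.04 -0.01 -2.26]
3 [ 0.616 -0.336  0.529] 1.2 83.0 [ 0.0049 -0.0044 -0.0293] [ 0.2  -0.11 -2.2 ]
6 [ 0.627 -0.341  0.603] 1.4 27.0 [ 0.0054 -0.0047 -0.0291] [ 0.28 -0.17 -2.19]
9 [ 0.624 -0.338  0.644] 5.2 -15.0 [ 0.0072 -0.006  -0.0285] [ 0.3  -0.18 -2.19]
12 [ 0.621 -0.335  0.685] 9.4 -21.0 [ 0.0089 -0.0072 -0.0277] [ 0.33 -0.19 -2.19]
15 [ 0.619 -0.332  0.724] 13.7 -23.0 [ 0.0105 -0.0084 -0.0268] [ 0.35 -0.2  -2.2 ]
18 [ 0.617 -0.33   0.761] 17.9 -24.0 [ 0.0121 -0.0095 -0.0257] [ 0.38 -0.22 -2.2 ]
21 [ 0.614 -0.327  0.798] 22.2 -25.0 [ 0.0136 -0.0106 -0.0245] [ 0.42 -0.25 -2.2 ]
24 [ 0.612 -0.325  0.833] 26.4 -25.0 [ 0.015  -0.0117 -0.0232] [ 0.46 -0.3  -2.21]
```

The simulated tip is smooth at about 1.4° per row, and the lip azimuth of 156° is exactly opposite the tip azimuth of −24°. Tipping now.

```bash
echo '[0.002, -0.002, -0.01, 0, 0, 0.004, -0.004, -0.02, 0, 0, 0.006, -0.007, -0.0286, 0, 0, 0.006, -0.007, -0.0286, 0, 0, 0.006, -0.007, -0.0286, 0, 0, 0.007, -0.007, -0.028, 0, 0, 0.007, -0.007, -0.028, 0, 0, 0.007, -0.008, -0.028, 0, 0, 0.008, -0.008, -0.0275, 0, 0, 0.0085, -0.0085, -0.0275, 0, 0, 0.009, -0.009, -0.027, 0, 0, 0.0095, -0.009, -0.027, 0, 0, 0.01, -0.0095, -0.0265, 0, 0]' > path.dat && python3 nudge.py path.dat>/dev/null; python3 - <<'E'
from h import *
from search import stepw,tilt,fk,PRM
p,R=state(); d=np.array([.29,-.1,.95])*.03; q=np.array(bot.get_obs()['q'])
for i in range(15):
    if i%3==0: print(i,*tilt(q),(fk(q,PRM)[1].as_matrix().T@d).round(4))
    q=stepw(q,d)
E
```

```text
p [ 0.651 -0.338  0.668] tilt 9.2 toward az -19.6 tool y [-0.886 -0.451 -0.111] q [ 0.28  0.52  0.32  0.56 -0.2   1.92 -2.21] t 22.45 F [ 0.3  1.3 -5.9] g 0.123 98.1
0 [ 0.65  -0.338  0.667] 9.2 -19.0 [ 0.0098 -0.0095 -0.0267]
3 [ 0.653 -0.334  0.705] 13.4 -22.0 [ 0.0113 -0.0107 -0.0256]
6 [ 0.655 -0.33   0.742] 17.7 -23.0 [ 0.0128 -0.0118 -0.0244]
9 [ 0.656 -0.326  0.777] 21.8 -23.0 [ 0.0142 -0.0129 -0.023 ]
12 [ 0.657 -0.322  0.81 ] 26.0 -24.0 [ 0.0154 -0.0139 -0.0216]
```

```bash
echo '[0.01, -0.0095, -0.0265, 0, 0, 0.0105, -0.01, -0.026, 0, 0, 0.011, -0.0105, -0.026, 0, 0, 0.0113, -0.0107, -0.0256, 0, 0, 0.012, -0.011, -0.025, 0, 0, 0.0125, -0.0115, -0.025, 0, 0, 0.0128, -0.0118, -0.0244, 0, 0, 0.0133, -0.012, -0.024, 0, 0, 0.0137, -0.0125, -0.0235, 0, 0, 0.0142, -0.0129, -0.023, 0, 0, 0.0146, -0.013, -0.0225, 0, 0, 0.015, -0.0135, -0.022, 0, 0, 0.0154, -0.0139, -0.0216, 0, 0]' > path.dat && python3 nudge.py path.dat>/dev/null; python3 - <<'E'
from h import *
p,R=state()
xt=-R[:,0]; yt=R[:,1]; zt=np.cross(xt,yt)
dn=-np.array([xt[2],yt[2]]); print("if held rigid: tray tilt",np.degrees(np.arccos(abs(zt[2]))),"downhill in tray",np.degrees(np.arctan2(*dn[::-1])),zt)
im=[cv2.resize(bot.read_camera(n),(400,300)) for n in("wrist","side")]; cv2.imwrite("pics/t1.png",np.hstack(im))
E
```

```text
p [ 0.662 -0.323  0.81 ] tilt 26.1 toward az -23.8 tool y [-0.835 -0.472 -0.281] q [ 0.26  0.52  0.5   0.27 -0.36  1.92 -2.24] t 23.75 F [-0.7  0.7 -5.3] g 0.12 98.1
if held rigid: tray tilt 26.148527773405004 downhill in tray 39.676549632833904 [-0.40307698  0.17817154  0.89765464]
```

View pics/t1.png

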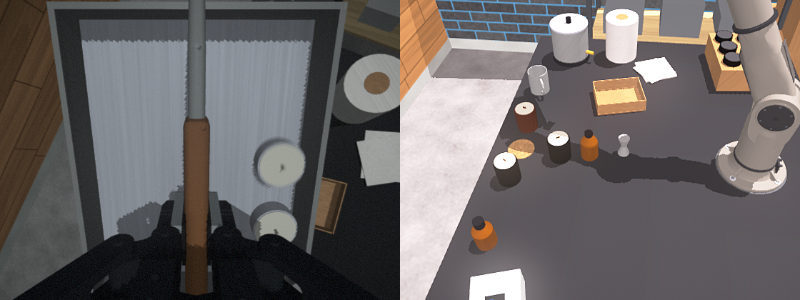

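The wrist half shows tea lights at (283,163) and (275,225) along the +y wall towards the lip corner, with the third hidden behind the fingers. I'll convert these to tray coordinates and simulate the descent.

```bash
cat >> h.py <<'E'
def wray(u,v,z=.02):
    """wrist pixel -> tray xy (m) on plane tray z, tray held rigid: tray x=-tool x, y=tool y, z=-tool z"""
    c=bot.camera_info("wrist"); H=np.array(c["hand_eye"]); f=210/np.tan(np.radians(c["vertical_fov"])/2)
    k=H[:3,:3]@np.array([(u-c["cx"])/f,-(v-c["cy"])/f,-1]); o=H[:3,3]-[0,0,-.019]
    S=np.array([-1,1,-1]); o=o*S+[0,0,.095]; k=k*S; t=(z-o[2])/k[2]; return (o+t*k)[:2]
def tpix(X):
    c=bot.camera_info("wrist"); H=np.array(c["hand_eye"]); f=210/np.tan(np.radians(c["vertical_fov"])/2)
    t=(np.array(X)-[0,0,.095])*[-1,1,-1]+[0,0,-.019]; k=H[:3,:3].T@(t-H[:3,3]); return np.array([c["cx"]+f*k[0]/-k[2],c["cy"]+f*k[1]/k[2]]).round()
E
python3 - <<'E'
from h import *
from search import stepw,tilt,fk,PRM,tv,goto
print("lights",wray(396,228),wray(385,315)); 
for n,X in (("rim -x-y",[-.115,-.09,.04]),("rim -x+y",[-.115,.09,.04]),("corner",[.111,.086,.004]),("rim +y mid",[0,.09,.04])): print(n,tpix(X)/1.4)
q=np.array(bot.get_obs()['q'])
d=fk(q,PRM)[1].as_matrix()@[.0154,-.0139,-.0216]
for i in range(2): q=stepw(q,d)
print(tilt(q))
for T in ([.66,-.33,.5],[.63,-.34,.35],[.612,-.35,.235]): q=goto(q,np.array(T)); print(*tilt(q),q.round(2))
E
```

```text
lights [-0.00672589  0.06889691] [0.04965544 0.06789081]
rim -x-y [40.71428571  2.14285714]
rim -x+y [347.85714286   2.14285714]
corner [283.57142857 270.        ]
rim +y mid [319.28571429 181.42857143]
(array([ 0.657, -0.319,  0.83 ]), np.float64(28.6), np.float64(-24.0))
[ 0.66 -0.33  0.5 ] 28.8 -24.0 [-0.44  0.29  1.08  1.49 -0.38  1.02 -2.01]
[ 0.631 -0.34   0.353] 28.8 -24.0 [-0.38  0.31  0.99  1.78 -0.48  0.72 -1.87]
[ 0.612 -0.35   0.235] 28.8 -24.0 [-0.18  0.39  0.79  1.94 -0.69  0.5  -1.64]
```

Rigid-hold geometry predicts (40.7, 2) and (348, 2) for the far rim corners. I haven't checked those against the picture, but the far rim does appear at the top. Two lights lie against the +y wall, perhaps still sliding. I'll add two tilt rows and settle, then look again.

```bash
echo '[0.0156, -0.014, -0.021, 0, 0, 0.016, -0.0143, -0.0205, 0, 0, 0, 0, 0, 0, 0, 0, 0, 0, 0, 0, 0, 0, 0, 0, 0, 0, 0, 0, 0, 0]' > path.dat && python3 nudge.py path.dat>/dev/null; python3 - <<'E'
from h import *
p,R=state()
im=bot.read_camera("wrist"); cv2.imwrite("pics/t2.png",im)
d=R.T@(np.array([.612,-.35,.25])-p); n=np.linalg.norm(d); print(n,(d/n*.03).round(4))
E
```

```text
p [ 0.662 -0.319  0.828] tilt 28.4 toward az -23.7 tool y [-0.824 -0.478 -0.303] q [ 0.23  0.53  0.72  0.24 -0.56  1.92 -2.22] t 24.45 F [-0.5  1.2 -5.2] g 0.117 98.2
0.5804707369404405 [-0.0105  0.0119  0.0255]
```

View pics/t2.png

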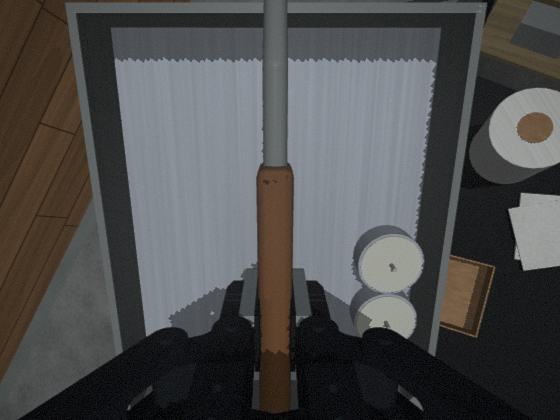

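All three now form a touching row along the +y wall, at (391,265), (386,320) and the hidden one in the corner. The last is about 97 mm from the corner. To bunch them tighter, I'll swing the downhill direction towards −y with a tool-z turn at constant tilt, then swing it back.

```bash
echo '[0, 0, 0, -0.07, 0, 0, 0, 0, -0.13, 0, 0, 0, 0, -0.13, 0, 0, 0, 0, -0.13, 0, 0, 0, 0, -0.13, 0, 0, 0, 0, -0.13, 0, 0, 0, 0, -0.13, 0, 0, 0, 0, -0.13, 0, 0, 0, 0, -0.13, 0, 0, 0, 0, -0.1, 0, 0, 0, 0, 0, 0, 0, 0, 0, 0, 0, 0, 0, 0, 0, 0, 0, 0, 0, 0, 0]' > path.dat && python3 nudge.py path.dat>/dev/null; python3 - <<'E'
from h import *
p,R=state(); cv2.imwrite("pics/t3a.png",bot.read_camera("wrist"))
E
echo '[0, 0, 0, 0.07, 0, 0, 0, 0, 0.13, 0, 0, 0, 0, 0.13, 0, 0, 0, 0, 0.13, 0, 0, 0, 0, 0.13, 0, 0, 0, 0, 0.13, 0, 0, 0, 0, 0.13, 0, 0, 0, 0, 0.13, 0, 0, 0, 0, 0.13, 0, 0, 0, 0, 0.13, 0, 0, 0, 0, 0.04, 0, 0, 0, 0, 0, 0, 0, 0, 0, 0, 0, 0, 0, 0, 0, 0]' > path.dat && python3 nudge.py path.dat>/dev/null; python3 - <<'E'
from h import *
p,R=state()
a=cv2.imread("pics/t3a.png"); b=bot.read_camera("wrist")
cv2.imwrite("pics/t3.png",np.hstack([cv2.resize(i,(400,300)) for i in (a,b)]))
xt=-R[:,0]; yt=R[:,1]; print("downhill",np.degrees(np.arctan2(-yt[2],-xt[2])))
d=R.T@(np.array([.612,-.35,.25])-p); n=np.linalg.norm(d); print(n,(d/n*.03).round(4))
E
```

```text
p [ 0.661 -0.32   0.828] tilt 28.4 toward az -24.0 tool y [ 0.045 -0.971  0.236] q [ 0.23  0.53  0.72  0.24 -0.56  1.92 -1.01] t 25.9 F [ 0.1  0.6 -6.1] g 0.124 98.2
p [ 0.661 -0.32   0.828] tilt 28.4 toward az -24.0 tool y [-0.848 -0.416 -0.328] q [ 0.23  0.54  0.74  0.24 -0.57  1.92 -2.29] t 27.35 F [ 0.2  0.7 -5.3] g 0.119 98.2
downhill 43.522700585070325
0.5809680361901218 [-0.0097  0.0126  0.0255]
```

View pics/t3.png

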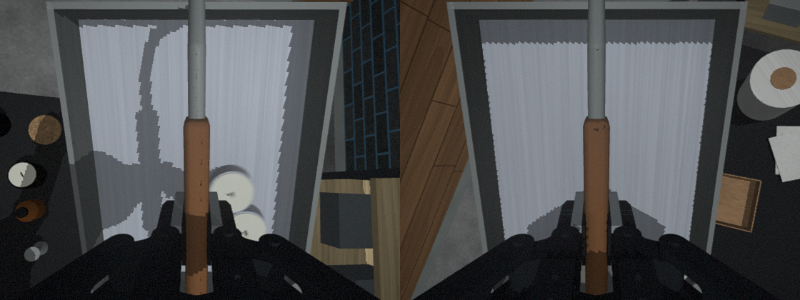

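After the swing no light is visible outside the finger shadow, so they should be bunched in the corner. I'll confirm from the fixed cameras once lower. Descending.

```bash
echo '[-0.003, 0.004, 0.0085, 0, 0, -0.0065, 0.0085, 0.017, 0, 0, -0.0097, 0.0126, 0.0255, 0, 0, -0.0097, 0.0126, 0.0255, 0, 0, -0.0097, 0.0126, 0.0255, 0, 0, -0.0097, 0.0126, 0.0255, 0, 0, -0.0097, 0.0126, 0.0255, 0, 0, -0.0097, 0.0126, 0.0255, 0, 0, -0.0097, 0.0126, 0.0255, 0, 0, -0.0097, 0.0126, 0.0255, 0, 0, -0.0097, 0.0126, 0.0255, 0, 0, -0.0097, 0.0126, 0.0255, 0, 0, -0.0097, 0.0126, 0.0255, 0, 0, -0.0097, 0.0126, 0.0255, 0, 0, -0.0097, 0.0126, 0.0255, 0, 0, -0.0097, 0.0126, 0.0255, 0, 0, -0.0065, 0.0085, 0.017, 0, 0, -0.005, 0.006, 0.012, 0, 0, 0, 0, 0, 0, 0, 0, 0, 0, 0, 0]' > path.dat && python3 nudge.py path.dat>/dev/null; python3 - <<'E'
from h import *
p,R=state()
T=np.c_[-R[:,0],R[:,1],-R[:,2]]; g=p-R[:,2]*.019
for n,X in (("lip",[.1275,.1025,.032]),("corner",[.115,.09,0]),("+x-y",[.115,-.09,0]),("-x+y",[-.115,.09,0]),("back",[-.115,-.09,0])):
    print(n,(g+T@(np.array(X)-[0,0,.095])).round(3))
L=[(145,130,200,150),(190,60,200,150)]
out=[]
for n,(x,y,w,h) in zip(("scene","side"),L):
    im=bot.read_camera(n); cv2.imwrite(f"pics/f_{n}.png",im); out.append(cv2.resize(im[y:y+h,x:x+w],(400,300),interpolation=cv2.INTER_CUBIC))
    print(n,"lip px",proj(P(n),g+T@(np.array([.1275,.1025,.032])-[0,0,.095])))
cv2.imwrite("pics/f1.png",np.hstack(out))
E
```

```text
p [ 0.62  -0.345  0.346] tilt 28.5 toward az -24.0 tool y [-0.848 -0.416 -0.329] q [-0.2   0.25  0.76  1.79 -0.34  0.69 -2.04] t 29.4 F [ 0.5 -0.2 -4.8] g 0.125 98.3
lip [ 0.514 -0.283  0.23 ]
corner [ 0.543 -0.295  0.21 ]
+x-y [ 0.695 -0.22   0.269]
-x+y [ 0.612 -0.499  0.29 ]
back [ 0.765 -0.424  0.349]
scene lip px [191.48134231 126.97865449]
side lip px [300.82088414  80.7896398 ]
```

View pics/f1.png

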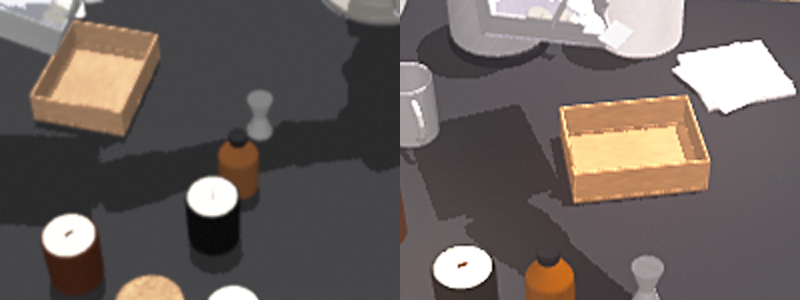

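Both views show the box and bystanders untouched and the tilted tray just above the box, with the lip at crop (613,38) in the side half. The lip is at z 0.23, so 0.115 m more to go down.

```bash
python3 - <<'E'
from h import *
plan([.612,-.352,.232],5)
E
```

```text
d tool [-0.0365  0.0484  0.0987] per row/5 [-0.0073  0.0097  0.0197]
```

```bash
echo '[-0.0035, 0.005, 0.01, 0, 0, -0.007, 0.0095, 0.0195, 0, 0, -0.0073, 0.0097, 0.0197, 0, 0, -0.0073, 0.0097, 0.0197, 0, 0, -0.007, 0.009, 0.0185, 0, 0, -0.0035, 0.005, 0.01, 0, 0, 0, 0, 0, 0, 0, 0, 0, 0, 0, 0, 0, 0, 0, 0, 0]' > path.dat && python3 nudge.py path.dat>/dev/null; python3 - <<'E'
from h import *
p,R=state()
T=np.c_[-R[:,0],R[:,1],-R[:,2]]; g=p-R[:,2]*.019
W=lambda X:g+T@(np.array(X)-[0,0,.095])
print("lip",W([.1275,.1025,.032]).round(3),"corner",W([.115,.09,0]).round(3))
for n in("scene","side"):
    im=bot.read_camera(n); M=P(n); cv2.imwrite(f"pics/g_{n}.png",im)
    xs=np.arange(.135,-.125,-.01); ys=np.arange(-.105,.135,.006)
    print(n)
    for x in xs:
        r=''
        for y in ys:
            u,v=proj(M,W([x,y,.02]))
            if not(0<=u<559 and 0<=v<419): r+='  '; continue
            b=cv2.getRectSubPix(im,(1,1),(float(u),float(v)))[0,0].astype(int)
            # grey level 0-9, letter marks warm (wax/box) colour
            k=int(b.mean()//26); r+=('abcdefghij'[k] if b[2]-b[0]>18 else str(k))
        print('%+.3f '%x+r)
E
```

```text
p [ 0.612 -0.352  0.234] tilt 28.6 toward az -24.0 tool y [-0.848 -0.416 -0.33 ] q [-0.05  0.36  0.61  1.93 -0.53  0.47 -1.84] t 30.4 F [-0.2  0.  -5.8] g 0.12 98.2
lip [ 0.506 -0.29   0.117] corner [ 0.534 -0.302  0.097]
scene
+0.135 efghhhhhhhhhhhhhhhhhhhhhhhhhhhhhhgff6777
+0.125 fghhhhhhhhhhhhhhhhhhhhhhhhhhhhhhgh788888
+0.115 fffffffffffffffffffffffffffffffff6788888
+0.105 5555555555666666666656666666666555555666
+0.095 5555555555666666666666667999999998655555
+0.085 555555555567666666666666789999999865feee
+0.075 555555555566666666666666777678987555eedd
+0.065 55555555556655555555566789986555555555ff
+0.055 5555555555665555555567899998655555555555
+0.045 5555555555665566788899999997555555555555
+0.035 5555555556665567899999999997555555555555
+0.025 5555555556887679999999999998655555555556
+0.015 5555555556887789999999999997655555555556
+0.005 5555555557887789999999999987555555555556
-0.005 5555555557887789999999999987555555555555
-0.015 5555555557898899999999999997555555555422
-0.025 5555555557898899999999999987555555555543
-0.035 5555555567998899999999999987555555555556
-0.045 5
[... 928 characters left out ...]
9999889999999789999655593567
+0.015 6655599999999999899999999869999555698888
+0.005 6555599999999999889999999869999555698888
-0.005 655559999999999989999999i679999655598888
-0.015 665559999999999989999999hef8999555698888
-0.025 555559999999999989999999feee999555698888
-0.035 555559999999999979999999feef999555698888
-0.045 655559999999999989999965geef999555698888
-0.055 6655599999999999899998155dee599555697888
-0.065 56556999999999998999991236ee449555687888
-0.075 565569999999999989999992224g25245569h888
-0.085 5555598888888888888888622222222223225i88
-0.095 7755685656565556666656422222222222222127
-0.105 9995585555555555555555322322222222224622
-0.115 9997685555555555555555322ee2222222222262
```

I have used all ten picture views, so I'll tell the warm-white wax from the bluish floor by colour instead.

```bash
python3 - <<'E'
from h import *
p,R=state(False)
T=np.c_[-R[:,0],R[:,1],-R[:,2]]; g=p-R[:,2]*.019
W=lambda X:g+T@(np.array(X)-[0,0,.095])
ref=cv2.imread("pics/side0.png").astype(int)
print("table-time light",ref[287,288],ref[300,228],"floor",ref[300,265],ref[310,250])
for n in("scene","side"):
    im=cv2.imread(f"pics/g_{n}.png").astype(float); M=P(n); print(n)
    for x in np.arange(.12,-.03,-.005):
        r=''
        for y in np.arange(-.09,.10,.0035):
            u,v=proj(M,W([x,y,.02])); b=cv2.remap(im.astype(np.float32),np.float32([[u]]),np.float32([[v]]),cv2.INTER_LINEAR)[0,0]
            d=b[2]-b[0]; m=b.mean()
            r+='.' if m<120 else ('#' if d>-4 and m>195 else ('+' if d>-4 else ('o' if m>215 else '-')))
        print('%+.3f '%x+r)
E
```

```text
table-time light [248 252 254] [247 251 254] floor [245 238 242] [242 232 237]
scene
+0.120 ++++++++++++++++++++++++++++++++############++++++++++#
+0.115 +++++++++++++++++++++++++++++++++++++++++++++++++++++++
+0.110 +++++++++++++++++++++++++++++++++++++++++++++++++++++++
+0.105 +++++++++++++--------+++++++++-++++++++++++++++++++++++
+0.100 +++++++++++++-------++++++++++++++++################+++
+0.095 +++++++++++++-------+++++++++++++++++#################+
+0.090 ++++++++++++++-----+++++++++++++++++++###############++
+0.085 ++++++++++++++-----++++++++++++++++++################++
+0.080 +++++++++++++-------+++++++++++++++++++##############++
+0.075 ++++++++++++++--------+++++++----+++++##---+#######++++
+0.070 +++++++++++++------------------------oooooo--++++++++++
+0.065 ++++++++++++++-----------------------oooooo--++++++++++
+0.060 +++++++++++++----------------------ooooooo---++++++++++
+0.055 +++++++++++++--------------------oooooooooo--++++++++++
+0.050 ++++++++++++++------------------ooooooooooo--++++++++++
+0.045 +++++++++++++------------o---ooooooooooooo--+++++++++++
+0.040 
[... 2069 characters left out ...]
#++++++
+0.025 ++++###################--o#############+#########++++++
+0.020 ++++###################-o##############++########++++++
+0.015 ++++##################o--##############++########++++++
+0.010 ++++###################--o##############+########++++++
+0.005 ++++###################--##############++########++++++
-0.000 ++++###################-o##############++########++++++
-0.005 ++++###################oo#############+#+########++++++
-0.010 ++++###################-o############..++########++++++
-0.015 ++++###################-#############+.+++#######++++++
-0.020 ++++###################oo############+....+#####+++++++
-0.025 ++++####################o############...+.+######++++++
```

```bash
python3 - <<'E'
from h import *
p,R=state(False)
T=np.c_[-R[:,0],R[:,1],-R[:,2]]; g=p-R[:,2]*.019
W=lambda X:g+T@(np.array(X)-[0,0,.095])
for n in("scene","side"):
    im=cv2.imread(f"pics/g_{n}.png").astype(np.float32); M=P(n)
    print(n,"px corner light",proj(M,W([.092,.067,.02])).round(),"px/10mm",np.linalg.norm(proj(M,W([.09,.06,.02]))-proj(M,W([.08,.06,.02]))).round(1),np.linalg.norm(proj(M,W([.09,.06,.02]))-proj(M,W([.09,.05,.02]))).round(1))
    for x in np.arange(.125,-.02,-.005):
        r=''
        for y in np.arange(-.09,.10,.0035):
            u,v=proj(M,W([x,y,.02])); b=cv2.remap(im,np.float32([[u]]),np.float32([[v]]),cv2.INTER_LINEAR)[0,0]
            e=b[1]-(b[0]+b[2])/2; m=b.mean()
            r+=' ' if m<100 else ('#' if e>-1.5 and m>200 else('=' if e>-1.5 and m>165 else ('+' if e>-1.5 else '.')))
        print('%+.3f '%x+r)
E
```

```text
scene px corner light [182. 155.] px/10mm 3.2 1.4
+0.125 ===================================================...=
+0.120 =================================================....=#
+0.115 ....................................................+==
+0.110 +++++++++++++===========+++++++++++++++++++++++++++++==
+0.105 ++++++++++++++==.....======+++...++++++==++++++++++++++
+0.100 +++++++++++++=.......================###############=++
+0.095 +++++++++++++=......=================#################=
+0.090 +++++++++++++=......==================###############=+
+0.085 +++++++++++++=......=================################==
+0.080 +++++++++++++=.......=========.========##############=+
+0.075 +++++++++++++=.........=====.......==.......#######=+++
+0.070 ++++++++++++++...............................===+++++++
+0.065 +++++++++++++=.............................=+++++++++++
+0.060 ++++++++++++++...............................++++++++++
+0.055 +++++++++++++................................++++++++++
+0.050 +++++++++++++=...............................++++++++++
+0.045 ++++++++++++++.....................
[... 1952 characters left out ...]
.......
+0.035 .....#################.....##########....#######.......
+0.030 .....#################....############....#######......
+0.025 .....#################....#############...######.......
+0.020 .....#################....############....######.......
+0.015 .....#################....############....#######......
+0.010 .....#################....#############...######.......
+0.005 ....##################.....###########....######.......
-0.000 .....##################...############....#######......
-0.005 .....#################...############.....######.......
-0.010 ....##################....###########. ...######.......
-0.015 ....###################..###########.. ....######......
```

The scene map is decisive: one bright light sits in the corner at (0.09, 0.067). Two shaded ones are in a row along the +x wall, so the last is about 97 mm out. I'll run a quick 2D sliding simulation to find a swing that makes a tight triangle, and check elapsed time.

```bash
echo elapsed $(( ($(date +%s)-$(stat -c %Y pics/scene0.png))/60 )) min; cat > disc.py <<'E'
import numpy as np, itertools
def sim(P,sched,mu,mw,tilt=np.radians(28.5),dt=4e-4):
    P=P.copy(); V=np.zeros_like(P); g=9.81; r=.019; k=4000.; c=4.; m=.02
    t=0; T=sched[-1][0]; ts=[s[0] for s in sched]; th=[np.radians(s[1]) for s in sched]
    while t<T:
        a=np.interp(t,ts,th); F=np.tile(m*g*np.sin(tilt)*np.array([np.cos(a),np.sin(a)]),(3,1))
        def con(i,n,pen,vr,j=None):
            fn=max(0,k*pen-c*(vr@n)); tt=np.array([-n[1],n[0]]); vt=vr@tt; f=fn*n-mw*fn*np.tanh(vt/.003)*tt
            F[i]+=f
            if j is not None: F[j]-=f
        for i in range(3):
            for ax,lim in((0,.111),(1,.086)):
                for s in(1,-1):
                    pen=s*P[i,ax]+r-lim
                    if pen>0: n=np.zeros(2); n[ax]=-s; con(i,n,pen,V[i])
            for j in range(i):
                d=P[i]-P[j]; L=np.hypot(*d)
                if L<2*r: con(i,d/L,2*r-L,V[i]-V[j],j)
        sp=np.hypot(*V.T)[:,None]; F-=mu*m*g*np.cos(tilt)*V/np.maximum(sp,.003)
        V+=F/m*dt; P+=V*dt; t+=dt
    return P
C=np.array([.111,.086])
def one(a):
    th,hold,bk=a; w=12.; out=[]   # deg/.1s about 7.5 -> 75 deg/s
    for mu,mw in((.17,.2),(.21,.3),(.25,.2)):
        P=np.array([[.092,.067],[.092,.029],[.092,-.009]]); d1=abs(th-43)/75; d2=abs(th-bk)/75
        P=sim(P,[(0,43),(d1,th),(d1+hold,th),(d1+hold+d2,bk),(d1+hold+d2+.8,bk)],mu,mw)
        out.append(round(1000*np.hypot(*(P-C).T).max()))
    return max(out),out,a
if __name__=="__main__":
    import multiprocessing as mp
    A=list(itertools.product((90,105,120,135,150,180,-30,-60,-90),(.0,.3,.8),(43,)))
    with mp.Pool() as p: 
        for r in sorted(p.map(one,A,1),key=lambda r:(r[0],sum(r[1])))[:12]: print(r)
E
OMP_NUM_THREADS=1 timeout 200 python3 disc.py
```

```text
elapsed 20 min
(97, [97, 64, 63], (135, 0.0, 43))
(97, [97, 97, 61], (135, 0.8, 43))
(97, [97, 97, 97], (90, 0.0, 43))
(97, [97, 97, 97], (90, 0.3, 43))
(97, [97, 97, 97], (90, 0.8, 43))
(97, [97, 97, 97], (105, 0.0, 43))
(97, [97, 97, 97], (105, 0.3, 43))
(97, [97, 97, 97], (105, 0.8, 43))
(97, [97, 97, 97], (120, 0.0, 43))
(97, [97, 97, 97], (120, 0.3, 43))
(97, [97, 97, 97], (120, 0.8, 43))
(97, [97, 97, 97], (135, 0.3, 43))
```

```bash
cat > d2.py <<'E'
from disc import *
def two(a):
    t1,h1,t2,h2=a; out=[]
    T=[0]; A=[43]
    for th,h in((t1,h1),(t2,h2),(43,.8)):
        T.append(T[-1]+max(abs(th-A[-1])/75,1e-3)); A.append(th)
        if h: T.append(T[-1]+h); A.append(th)
    for mu,mw in((.17,.2),(.21,.3),(.25,.2),(.21,.1)):
        P=sim(np.array([[.092,.067],[.092,.029],[.092,-.009]]),list(zip(T,A)),mu,mw,dt=6e-4); out.append(round(1000*np.hypot(*(P-C).T).max()))
    return sum(x>70 for x in out),out,a,round(T[-1],1)
if __name__=="__main__":
    import multiprocessing as mp,time
    rng=np.random.default_rng(1)
    A=[(int(rng.choice([-170,-140,-110,-80,-50,-20,0,80,100])),float(rng.choice([0,.3,.8])),int(rng.choice([-80,-50,-20,0,20,43,70,85,100])),float(rng.choice([0,.3,.8]))) for _ in range(400)]
    t0=time.time(); R=[]
    with mp.Pool() as p:
        for r in p.imap_unordered(two,A,1):
            R.append(r)
            if time.time()-t0>240: p.terminate(); break
    print(len(R))
    for r in sorted(R,key=lambda r:(r[0],sum(r[1]),r[3]))[:10]: print(r)
E
OMP_NUM_THREADS=1 timeout 300 python3 d2.py
```

```text
400
(0, [60, 60, 60, 60], (-140, 0.3, 70, 0.0), 6.7)
(0, [60, 60, 60, 60], (-140, 0.3, 85, 0.0), 7.1)
(0, [60, 60, 60, 60], (-140, 0.3, 70, 0.8), 7.5)
(0, [60, 61, 60, 60], (-140, 0.0, 100, 0.3), 7.5)
(0, [60, 61, 60, 60], (-140, 0.0, 100, 0.3), 7.5)
(0, [60, 64, 60, 60], (-140, 0.0, 43, 0.8), 6.5)
(0, [60, 64, 60, 60], (-140, 0.0, 43, 0.8), 6.5)
(0, [60, 66, 60, 60], (-140, 0.0, 43, 0.3), 6.0)
(1, [60, 97, 60, 60], (-140, 0.3, 43, 0.3), 6.3)
(1, [60, 70, 87, 60], (-170, 0.0, -50, 0.3), 6.8)
```

In simulation a swing of the downhill direction to −140° and back via 70° gives the tight triangle (60 mm) for every friction tried. The tray keeps its tilt and about 4 cm above the box throughout, and q7 stays in range. I'm doing it.

```bash
echo '[0, 0, 0, -0.07, 0, 0, 0, 0, -0.13, 0, 0, 0, 0, -0.13, 0, 0, 0, 0, -0.13, 0, 0, 0, 0, -0.13, 0, 0, 0, 0, -0.13, 0, 0, 0, 0, -0.13, 0, 0, 0, 0, -0.13, 0, 0, 0, 0, -0.13, 0, 0, 0, 0, -0.13, 0, 0, 0, 0, -0.13, 0, 0, 0, 0, -0.13, 0, 0, 0, 0, -0.13, 0]' > path.dat && python3 nudge.py path.dat | grep contact; echo '[0, 0, 0, -0.13, 0, 0, 0, 0, -0.13, 0, 0, 0, 0, -0.13, 0, 0, 0, 0, -0.13, 0, 0, 0, 0, -0.13, 0, 0, 0, 0, -0.13, 0, 0, 0, 0, -0.13, 0, 0, 0, 0, -0.13, 0, 0, 0, 0, -0.13, 0, 0, 0, 0, -0.13, 0, 0, 0, 0, -0.13, 0, 0, 0, 0, -0.13, 0, 0, 0, 0, 0, 0, 0, 0, 0, 0, 0, 0, 0, 0, 0, 0]' > path.dat && python3 nudge.py path.dat | grep contact; echo '[0, 0, 0, 0.07, 0, 0, 0, 0, 0.13, 0, 0, 0, 0, 0.13, 0, 0, 0, 0, 0.13, 0, 0, 0, 0, 0.13, 0, 0, 0, 0, 0.13, 0, 0, 0, 0, 0.13, 0, 0, 0, 0, 0.13, 0, 0, 0, 0, 0.13, 0, 0, 0, 0, 0.13, 0, 0, 0, 0, 0.13, 0, 0, 0, 0, 0.13, 0, 0, 0, 0, 0.13, 0, 0, 0, 0, 0.13, 0]' > path.dat && python3 nudge.py path.dat | grep contact; echo '[0, 0, 0, 0.13, 0, 0, 0, 0, 0.13, 0, 0, 0, 0, 0.13, 0, 0, 0, 0, 0.13, 0, 0, 0, 0, 0.13, 0, 0, 0, 0, 0.13, 0, 0, 0, 0, 0.13, 0, 0, 0, 0, 0.13, 0, 0, 0, 0, 0.13, 0, 0, 0, 0, 0.13, 0, 0, 0, 0, 0.13, 0, 0, 0, 0, 0.13, 0, 0, 0, 0, 0.13, 0, 0, 0, 0, 0.13, 0, 0, 0, 0, 0.085, 0]' > path.dat && python3 nudge.py path.dat | grep contact; echo '[0, 0, 0, -0.13, 0, 0, 0, 0, -0.13, 0, 0, 0, 0, -0.13, 0, 0, 0, 0, -0.08, 0, 0, 0, 0, 0, 0, 0, 0, 0, 0, 0, 0, 0, 0, 0, 0, 0, 0, 0, 0, 0, 0, 0, 0, 0, 0, 0, 0, 0, 0, 0]' > path.dat && python3 nudge.py path.dat | grep contact
cat > look.py <<'E'
from h import *
p,R=state()
T=np.c_[-R[:,0],R[:,1],-R[:,2]]; g=p-R[:,2]*.019
W=lambda X:g+T@(np.array(X)-[0,0,.095])
print("downhill",np.degrees(np.arctan2(-R[2,1],R[2,0])),"lip",W([.1275,.1025,.032]).round(3),"corner",W([.115,.09,0]).round(3))
for n in("scene","side"):
    im=bot.read_camera(n).astype(np.float32); M=P(n); print(n)
    for x in np.arange(.125,-.04,-.0065):
        r=''
        for y in np.arange(-.09,.10,.0035):
            u,v=proj(M,W([x,y,.02])); b=cv2.remap(im,np.float32([[u]]),np.float32([[v]]),cv2.INTER_LINEAR)[0,0]
            e=b[1]-(b[0]+b[2])/2; m=b.mean()
            r+=' ' if m<100 else ('#' if e>-1.5 and m>200 else('=' if e>-1.5 and m>165 else ('+' if e>-1.5 else '.')))
        print('%+.3f '%x+r)
E
python3 look.py
```

```text
contact_force: [-0.4, -0.8, -5.5]
contact_force: [0.1, 0.3, -5.9]
contact_force: [-0.5, 1.5, -5.2]
contact_force: [0.1, 1.0, -5.4]
contact_force: [-0.4, 0.5, -6.0]
p [ 0.611 -0.352  0.232] tilt 28.4 toward az -24.0 tool y [-0.85  -0.411 -0.33 ] q [-0.05  0.36  0.61  1.93 -0.53  0.47 -1.85] t 37.2 F [-0.4  0.5 -6. ] g 0.122 98.4
downhill 43.87486335296694 lip [ 0.505 -0.289  0.115] corner [ 0.533 -0.301  0.096]
scene
+0.125 =====================================###==============#
+0.118 ======......==========..=========================...==#
+0.112 +++++++++++++++++++++++++++++++++++++++++++++++..+++===
+0.105 +++++++++++++...................+++++++++++++++++++++++
+0.099 +++++++++++++==.................=====################=+
+0.092 ++++++++++++++.................======#################=
+0.086 ++++++++++++++.................=======###############==
+0.079 +++++++++++++==.................=========###########==+
+0.073 ++++++++++++++...............................#####==+++
+0.066 +++++++++++++=.............................==######=+++
+0.060 ++++++++++++++...........................==
[... 1900 characters left out ...]
.......
+0.027 .....##################....###########...#######.......
+0.021 .....#################....#############...######.......
+0.014 .....#################....############....######.......
+0.008 .....#################....############....#######......
+0.001 ....##################....#############...######.......
-0.005 .....##################...##########......#######......
-0.012 .....##################..############ ....######.......
-0.018 ....###################...##########.. ....#####.......
-0.025 .....##################...###########.......####.......
-0.031 ....###################...##########........####.......
-0.038 .....##################...##########.. .....####.......
```

The scene map now shows a tight triangle: lights at (0.09, 0.067) in the corner, (0.053, 0.067) on the +y wall and (0.09, 0.03) on the +x wall. The lip is at (0.505, −0.289, 0.115), 6 cm over the box. Handing in.

```bash
python3 -c "
from station import bot
print(bot.hand_in())"
```

```text
the job is handed in; nothing more can be done
None
```

The job is handed in at about 37 s: the arm is holding the tray steady at a 28° tilt with the lip about 6 cm above the box rim, and the camera data shows all three tea lights bunched in the lip corner, though no verdict came back.

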